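# Recharge the descaler dosing unit and tighten its clamp nut

## Task

Recharge the descaler dosing unit: stand every cartridge that is out on the worktop upright in the unit's open bay, then pull up the spring plunger knob on the guard and slide the guard off the clamp nut, over the bay, until the plunger drops into its hole there. Next set the adjustable wrench on the hexagon nut, roll the wrench's worm until the jaw is snug on the nut, and only then turn the nut clockwise (seen from above) with the wrench to its stop. Finally take the wrench off and lay it flat on its black rest the way it lay before, without knocking over the jars.

Things in the scene. Friction and masses are not known exactly. Their poses are not given: they have to be found in the camera images.
- doser: descaler dosing unit: fixed low steel block 136 (x) x 276 (y) x 45 mm high. Origin on the worktop; x from its front (robot side) to its back, y to its left; it reaches from x = -66 to 70 mm, y = -138 to 138. Right half: solid deck, top at z = 45 mm, nut axis at x 0, y -68 mm. Left half: the open bay.
- bay (a point): centre of the bay's floor (8 mm above the worktop), axes as the unit's. The bay is open at the top, 110 mm (x) x 111 mm (y) inside, its walls 37 mm high; up to four cartridges stand in it side by side. It can be reached only while the guard is over the nut.
- guard (a joint): aluminium bridge-shaped guard, 110 mm wide (y), its flat top 86 mm above the worktop, on slides along the unit's y. It reads 0 when it covers the nut (the start) and 0.135 m when it has been slid to the left over the bay. About 2 N of friction. Locked at either end by the plunger.
- plunger (a joint): spring index plunger on the guard: 0 = down in a hole (guard locked), 0.012 m = pulled fully up; the guard is free above 0.008. The spring needs 4 N at the bottom and 9 N at the top. Between the holes the pin rides on the deck at about 0.008 when let go, and drops by itself at the next hole.
- knob_mid (a point): middle of the plunger's black round knob (26 mm diameter, 26 mm high, axis upright), 115 mm above the worktop when down. It stands at the guard's front edge and travels with the guard.
- nut_top (a point): centre of the top face of the hexagon clamp nut: 30 mm across flats, 34.6 mm across corners, 20 mm high, standing on the deck, so this point is 65 mm above the worktop. A brass stud of 16 mm diameter sticks out 10 mm above it. z is up; x points at a corner, so two of the flats are parallel to x (and again every 60 degrees). Turns with the nut.
- nut (a joint): turning angle of the nut (rad), growing clockwise seen from above; it stops hard at 0.90. It takes 0.2 N m to turn and stays where it is left. At 0 the x axis of nut_top stands 0.76 rad counter-clockwise of the x axis of the unit; set there, the handle starts to the front right and ends to the front.
- wrench: adjustable wrench lying flat, 211 mm long, 14 mm thick, 0.23 kg. Origin on its underside, where the axis of a 30 mm nut lies when snug. x points out of the mouth; handle along -x to -189 mm, 20 mm wide; z up. Fixed jaw face at y = -15 mm, moving jaw face at y = 29 mm minus the jaw reading; jaws from x = -23 to 22 mm, throat floor at x = -23, head 75 mm wide.
- jaw (a joint): closing travel of the wrench's jaw: the mouth is 44 mm wide minus this reading (0.014 = snug on the nut, limit 0.016). Moves only by the worm, 8 mm for one turn; the worm holds it against about 20 N.
- worm_top (a point): top of the wrench's knurled worm wheel (22 mm diameter, 20 mm long, axis along the wrench's y), 52 mm behind the wrench's origin, 23 mm over its underside, 9 mm proud of its flat. Rolling the top towards the mouth (+x of the wrench) closes the jaw: 8.6 mm of rolling per 1 mm. It takes 3 N along the rim: a fingertip pressed on with 6 N or more and dragged rolls it.
- handle_mid (a point): point in the wrench's handle, 110 mm behind its origin, at half its thickness (7 mm over its underside): the place to grip it across its 20 mm width, on the rest as well as on the nut, where it hangs free in front of the deck. The wrench's centre of mass is about 42 mm behind its origin, so hold it firmly.
- rest: fixed black tool rest, 220 x 90 mm: two blocks 30 mm high on a 6 mm plate, with a gap of 88 mm between the blocks beneath the handle. Its origin is at the worktop, its axes lie as those of the wrench should; the wrench lies with its origin above the rest's and 30 mm higher.
- cart_a: descaler cartridge: a white puck, 44 mm diameter and 20 mm high, with a grip stem of 15 mm diameter on top up to 36 mm; 0.06 kg. Origin at the centre of its underside, z up. May be absent.
- cart_b: descaler cartridge: a white puck, 44 mm diameter and 20 mm high, with a grip stem of 15 mm diameter on top up to 36 mm; 0.06 kg. Origin at the centre of its underside, z up. May be absent.
- cart_c: descaler cartridge: a white puck, 44 mm diameter and 20 mm high, with a grip stem of 15 mm diameter on top up to 36 mm; 0.06 kg. Origin at the centre of its underside, z up. May be absent.
- cart_d: descaler cartridge: a white puck, 44 mm diameter and 20 mm high, with a grip stem of 15 mm diameter on top up to 36 mm; 0.06 kg. Origin at the centre of its underside, z up. May be absent.
- spice_jar_1: bystander: spice jar, 42 mm diameter, 99 mm high; origin at the centre of its underside.
- mill_2: bystander: small shaker, 44 mm diameter, 90 mm high; origin at the centre of its underside.
There are look-alikes about, which are no part of the job. What is shaped like the cart_c but green or turquoise is not meant.

How it is judged:
By the outcome, as a careful person would: the job done as asked, in the order asked, and still so for the second after the job is handed in, with the robot touching nothing.
Of cart_a, cart_b, cart_c, cart_d only 2 to 4 are there at a start; the rules pass over those that are not, and their reading is None.
At some moment in a run one of cart_a, cart_b, cart_c, cart_d may be knocked a few centimetres aside while the robot is not near it.
Once in a run the grip may slacken for a moment while it holds something.
It also fails if it takes over 210 s, if anything falls off the work surface, if the arm or the gripper's body presses on something with over 40 N, if the wrist force passes 120 N, or if a joint passes its speed limit or range.

## Robot

A 6-joint arm with a two-finger parallel gripper is mounted at the origin on a cart in front of the work surface, level with it; the furniture and walls round the work are solid. World frame = base frame: x ahead of the robot, y to its left, z up, the work surface at z = 0. Lengths are in mm, angles in degrees, forces in N, time in s.
With the tool pointing down it reaches from about 350 to 850 mm from the base axis. Payload 8.1 kg.
Tool frame: the origin (TCP) lies at the very end of the fingers, on their centre line; the grasp point (between the pads) lies 19 mm behind it (r.grip_depth is the distance from the TCP to the grasp point, in mm); y points along the fingers, z is the direction in which the jaws open and shut, and the axes are right-handed (so a half turn about y gives the same grasp; the last joint's range is limited). The gripper opens to 85 mm and grips with 20 to 120 N. Pads are 22 mm wide; open, the fingers measure 114 mm over their backs; the gripper's body (76 mm by 85 mm) begins 54 mm behind the grasp point. The pads swing forward as they close: fully open they stand 13 mm farther back than shut.
Start: joints at [-71.757, 7.471, 85.268, -0, 87.261, -4.893], TCP at [235.769, -551.741, 231.292] pointing down, gripper open.
Joint ranges: [-169.43, 169.43], [-51.17, 129.36], [1.28, 143.12], [-76.62, 256.62], [0, 156.53], [-152.29, 152.29]. Speed limits (degrees/s): [136.94, 136.94, 159.86, 180, 180, 180].

## Interface

Orientations are given as [roll, pitch, yaw] about the fixed x, y, z axes, in that order (R = Rz(yaw) Ry(pitch) Rx(roll)).
In Python, from bench import readout, eyes, r gives the robot as it stands. The module is installed in compiled form; this text tells all that it offers.
- The arm moves only by the tool move_arm, never from a script. Its argument "motion" is text: rows parted by semicolons, each of 6 numbers parted by spaces: the shift along the world's x, y, z in cm, then the turn, a rotation vector about the world's x, y, z in degrees. A call has 1 to 10 rows; each row is the pose to reach, as a shift and turn from the pose commanded when the call began; what a row does not reach only later rows make up. A row lasts 1/12 s, in which the tool goes at most 41.7 mm and 7.16 degrees, less where a joint would pass 70% of its speed; a pose out of reach is approached as far as the arm can. A call with a gripper value outside its range is refused whole. "fingers" is the finger opening in cm, from 0 to 8.54, set as the call begins (left out, the last holds). The fingers move at their own pace and stop on an object; "squeeze" is the grip in N (left out, the last holds). Time passes only in rows, so rows that repeat a pose let the fingers close. It gives the time, the measured TCP pose, the force and the opening at its end, in the units of the state.
- readout.sense(): the state, without advancing time (a new reading comes with each control period).
- eyes.snapshot(name): name is "scene" or "top" or "wrist"; returns a dict with "image" (384x512x3 uint8, blue, green, red), "fx", "fy", "cx", "cy" (pixels), "world_to_cam" (4x4, takes a point from world to camera coordinates). Camera axes: x right, y down, z forward; pixel columns grow to the right and rows downward; lengths in mm; the calibration is good to about 2 mm. The wrist camera is an equidistant fisheye: a pixel r from the principal point sees the ray r / f radians off the axis. A picture is of the moment at which its call begins. There is no depth.
- r.hand_in(): hands the job in, once; it reports no verdict.
The state is a dict: "time": time; "joint_pos": joint angles; "qd": joint speeds; "joint_efforts": joint torques, N m; "tool_pos": TCP position; "tcp_rot": TCP orientation; "ft_force": force on the tool from outside, world axes, zero at the start; "wrist_torque": the same for the moment, N m; "finger_gap": finger opening in mm.
Only numpy, scipy, OpenCV 4.12 (cv2) and the standard library are available. Lean on these libraries where they do the work, as an engineer would, in place of code of your own. Each camera call takes 0.05 s, during which the arm holds its last target. There are 200 camera calls.

## Working session

There is one attempt and no reset: what is moved stays moved. The work goes in short steps, Python scripts to look and compute and a tool call to move; the robot and the scene stay as the last step left them, time stands still between calls to the robot, and variables do not carry over. Pictures are saved under pics/ and viewed, about 12 in all and at most 16, crops included, and the job is handed in when it is done.

Besides the shell and the picture viewer there is one more tool, called as name(argument=value, ...), one argument or row to a line, values as JSON. move_arm: Moves the arm, as the interface text tells. Its arguments: {"type":"object","properties":{"motion":{"type":"string"},"fingers":{"type":"number"},"squeeze":{"type":"number"}},"required":["motion"]}

```bash
mkdir -p pics; cat > h.py <<'E'
import numpy as np, cv2
from bench import readout, eyes, r
def snap(n):
    s=eyes.snapshot(n); s['n']=n; return s
def ray(s,u,v):
    M=np.array(s['world_to_cam']); R=M[:3,:3]; t=M[:3,3]
    x=(u-s['cx'])/s['fx']; y=(v-s['cy'])/s['fy']
    if s['n']=='wrist':
        th=np.hypot(x,y); k=np.tan(th)/th if th>1e-9 else 1
        d=np.array([x*k,y*k,1.])
    else: d=np.array([x,y,1.])
    return -R.T@t, R.T@d
def hit(s,u,v,z):
    o,d=ray(s,u,v); return (o+d*(z-o[2])/d[2]).round(1)
def proj(s,p):
    M=np.array(s['world_to_cam']); c=M[:3,:3]@np.array(p,float)+M[:3,3]
    if s['n']=='wrist':
        rr=np.hypot(c[0],c[1]); th=np.arctan2(rr,c[2]); k=th/max(rr,1e-9)
        return np.array([s['cx']+s['fx']*c[0]*k, s['cy']+s['fy']*c[1]*k])
    return np.array([s['cx']+s['fx']*c[0]/c[2], s['cy']+s['fy']*c[1]/c[2]])
def blobs(s,lo,hi,amin=60):
    m=cv2.inRange(cv2.cvtColor(s['image'],cv2.COLOR_BGR2HSV),lo,hi)
    n,l,st,c=cv2.connectedComponentsWithStats(m)
    return [(c[i].round(1),st[i]) for i in range(1,n) if st[i][4]>=amin]
E
python3 - <<'E'
from h import *
ims=[]
for n in ("scene","top"):
    s=snap(n); M=np.array(s['world_to_cam']); print(n,s['fx'],s['cx'],s['cy'],(-M[:3,:3].T@M[:3,3]).round(0),M[:3,:3].round(2).tolist())
    cv2.imwrite(f"pics/{n}0.png",cv2.resize(s['image'],(800,600)))
    np.save(f"pics/{n}0.npy",s,allow_pickle=True)
print(readout.sense())
E
```

```text
scene 352.3984175864619 250.71292617733684 198.09792317127975 [-77. 799. 719.] [[-0.75, -0.66, -0.0], [-0.37, 0.42, -0.83], [0.55, -0.62, -0.56]]
top 449.01984750642015 262.50742940167316 186.90682965388476 [-368. -353. 1487.] [[0.42, -0.91, -0.01], [-0.74, -0.34, -0.58], [0.52, 0.24, -0.82]]
{'time': 0.1, 'joint_pos': array([-7.17568869e+01,  7.51093364e+00,  8.53229771e+01,  1.63901670e-03,
        8.72605169e+01, -4.89320708e+00]), 'qd': array([-0.0139583 , -0.14752241, -0.17634778,  0.03980123, -0.02288835,
       -0.06844112]), 'joint_efforts': array([ 2.08136320e-03, -5.70951784e+01, -5.01943839e+01, -1.79194844e-04,
        8.17164924e-03, -6.21701338e-05]), 'tool_pos': array([ 235.62833262, -551.26867315,  230.34832836]), 'tcp_rot': array([-9.00939439e+01,  9.68560651e-03, -1.56863767e+02]), 'ft_force': array([-1.13557136,  0.10405326, -0.21328342]), 'wrist_torque': array([-0.01229436, -0.02175898,  0.05334414]), 'finger_gap': 85.51573824406577}
```

View pics/top0.png

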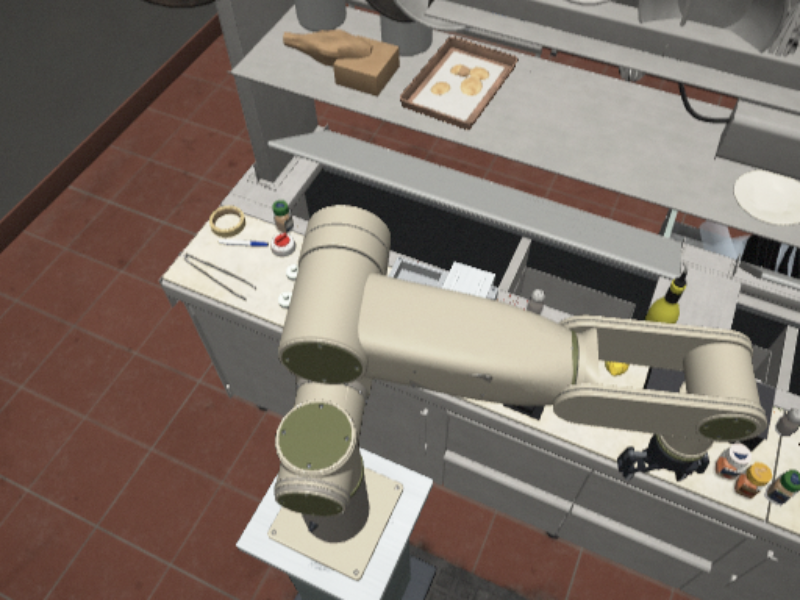

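View pics/scene0.png

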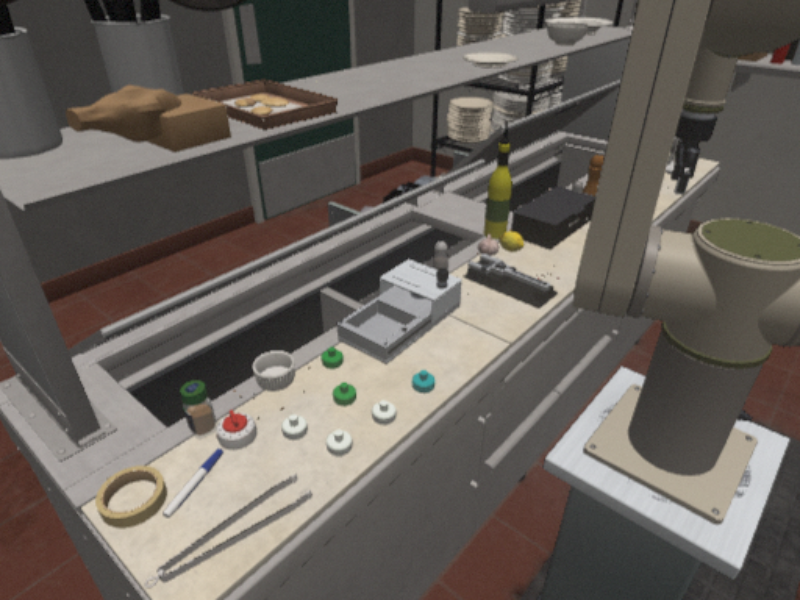

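The scene view shows three white cartridges at (294,425), (339,441) and (384,410). The green and turquoise look-alikes are nearby, the unit is at (400,310), the wrench on its rest at (510,280), the jar at (197,405) and the shaker at (440,255).

```bash
python3 - <<'E'
from h import *
s=np.load('pics/scene0.npy',allow_pickle=True).item()
k=0.64
for n,u,v,z in [('c1',294,418,36),('c2',339,434,36),('c3',384,403,36),('c1',294,433,0),('green',332,350,36),('green2',344,385,36),('teal',424,374,36),
 ('bay fl corner',341,330,45),('bay near front',386,352,45),('unit front',460,312,45),('knob top',442,270,128),('guard TL',388,278,86),('guard TR',410,262,86),('guard BR',460,293,86),('guard BL',432,313,86),
 ('wr head',480,268,44),('wr handle end',552,294,44),('rest front',548,303,0),('rest L',470,280,0),('shaker base',440,268,0),('jar base',203,430,0)]:
    print(n,hit(s,u*k,v*k,z))
im=s['image'][125:300,170:370]; cv2.imwrite('pics/sc1.png',cv2.resize(im,(800,600+100))[:600])
E
```

```text
c1 [503.6 398.6  36. ]
c2 [418.5 373.3  36. ]
c3 [411.8 268.9  36. ]
c1 [505.9 401.5   0. ]
green [592.7 224.5  36. ]
green2 [499.4 282.3  36. ]
teal [407.6 160.5  36. ]
bay fl corner [618.9 173.2  45. ]
bay near front [499.  166.4  45. ]
unit front [471.4 -44.6  45. ]
knob top [527.6 -47.4 128. ]
guard TL [640.4   1.6  86. ]
guard TR [650.7 -88.2  86. ]
guard BR [480.8 -53.2  86. ]
guard BL [479.   47.3  86. ]
wr head [ 548.6 -237.5   44. ]
wr handle end [ 356.5 -244.9   44. ]
rest front [ 372.6 -270.1    0. ]
rest L [ 573.9 -236.5    0. ]
shaker base [ 669.  -235.7    0. ]
jar base [632.7 503.1   0. ]
```

View pics/sc1.png

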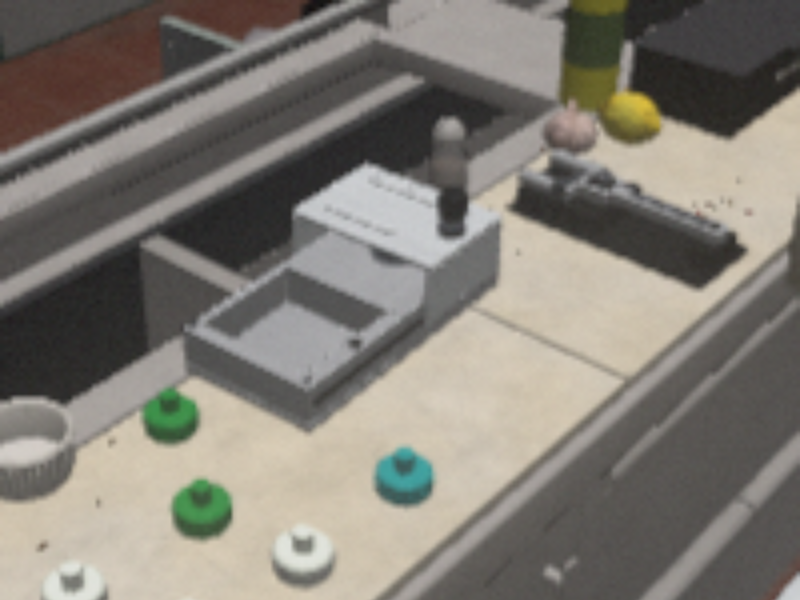

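move_arm(
  motion="20 30 15 0 0 40;20 30 15 0 0 40;20 30 15 0 0 40;20 30 15 0 0 40;20 30 15 0 0 40;20 30 15 0 0 40;20 30 15 0 0 40;20 30 15 0 0 40;20 30 15 0 0 40;20 30 15 0 0 40",
)

```text
time: 0.93
tool_pos: [438.1, -248.1, 383.9]
tcp_rot: [-89.8, 0.1, -116.7]
ft_force: [0.5, 0.7, 1.0]
finger_gap: 85.2
```

```bash
cat > shot.py <<'E'
import sys
from h import *
n,cam=sys.argv[1:3]
s=snap(cam); np.save(f'pics/{n}.npy',s,allow_pickle=True)
cv2.imwrite(f'pics/{n}.png',cv2.resize(s['image'],(800,600),interpolation=cv2.INTER_CUBIC))
q=readout.sense(); print(q['time'],q['tool_pos'].round(1),q['tcp_rot'].round(1),q['ft_force'].round(1),q['finger_gap'].round(1),q['joint_pos'].round(0))
E
python3 shot.py w1 wrist
```

```text
Traceback (most recent call last):
  File "shot.py", line 6, in <module>
    q=readout.sense(); print(q['time'],q['tool_pos'].round(1),q['tcp_rot'].round(1),q['ft_force'].round(1),q['finger_gap'].round(1),q['joint_pos'].round(0))
                                                                                                           ^^^^^^^^^^^^^^^^^^^^^
AttributeError: 'float' object has no attribute 'round'
```

move_arm(
  motion="4 30 0 0 0 30;4 30 0 0 0 30;4 30 0 0 0 30;4 30 0 0 0 30;4 30 0 0 0 30;4 30 0 0 0 30;4 30 0 0 0 30;4 30 0 0 0 30;4 30 0 0 0 30;4 30 0 0 0 30",
)

```text
time: 1.82
tool_pos: [475.6, 48.1, 380.7]
tcp_rot: [-90.1, -0.0, -86.8]
ft_force: [-0.9, 0.5, -0.7]
finger_gap: 85.2
```

```bash
python3 shot.py w2 wrist
```

```text
Traceback (most recent call last):
  File "shot.py", line 6, in <module>
    q=readout.sense(); print(q['time'],q['tool_pos'].round(1),q['tcp_rot'].round(1),q['ft_force'].round(1),q['finger_gap'].round(1),q['joint_pos'].round(0))
                                                                                                           ^^^^^^^^^^^^^^^^^^^^^
AttributeError: 'float' object has no attribute 'round'
```

move_arm(
  motion="-3 28 0 0 0 30;-3 28 0 0 0 30;-3 28 0 0 0 30;-3 28 0 0 0 30;-3 28 0 0 0 30;-3 28 0 0 0 30;-3 28 0 0 0 30;-3 28 0 0 0 30;-3 28 0 0 0 30;-3 28 0 0 0 30",
)

```text
time: 2.7
tool_pos: [446.7, 326.6, 381.0]
tcp_rot: [-90.0, -0.0, -57.0]
ft_force: [0.2, -0.5, 0.3]
finger_gap: 85.6
```

```bash
python3 shot.py w3 wrist; python3 shot.py t1 top; python3 -c "
import cv2,numpy as np
a=[cv2.imread(f'pics/{n}.png') for n in ('w1','w2','w3','t1')]
cv2.imwrite('pics/q1.png',cv2.resize(np.vstack([np.hstack(a[:2]),np.hstack(a[2:])]),(800,600),interpolation=cv2.INTER_AREA))"
```

```text
Traceback (most recent call last):
  File "shot.py", line 6, in <module>
    q=readout.sense(); print(q['time'],q['tool_pos'].round(1),q['tcp_rot'].round(1),q['ft_force'].round(1),q['finger_gap'].round(1),q['joint_pos'].round(0))
                                                                                                           ^^^^^^^^^^^^^^^^^^^^^
AttributeError: 'float' object has no attribute 'round'
Traceback (most recent call last):
  File "shot.py", line 6, in <module>
    q=readout.sense(); print(q['time'],q['tool_pos'].round(1),q['tcp_rot'].round(1),q['ft_force'].round(1),q['finger_gap'].round(1),q['joint_pos'].round(0))
                                                                                                           ^^^^^^^^^^^^^^^^^^^^^
AttributeError: 'float' object has no attribute 'round'
```

View pics/q1.png

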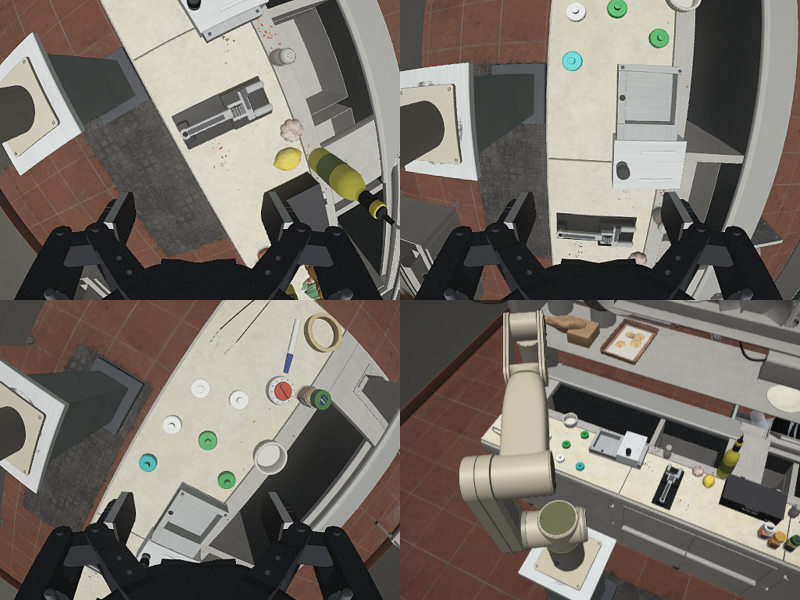

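The wrist quadrants show three white cartridges, at (200,388), (172,425) and (238,400) in the lower-left view, and no fourth. They also show the unit with its guard over the nut, and the wrench on the rest. Next I measure.

```bash
sed -i "s/q\['finger_gap'\].round(1)/round(q['finger_gap'],1)/" shot.py; python3 - <<'E'
from h import *
L=lambda n:np.load(f'pics/{n}.npy',allow_pickle=True).item()
s=L('w3'); k=1.28
hsv=cv2.cvtColor(s['image'],cv2.COLOR_BGR2HSV)
for u,v in [(200,88),(172,125),(238,100)]:
    print('px',hsv[int(v*k),int(u*k)+6])
for c,st in blobs(s,(0,0,195),(180,22,255),100): print(c,st[2:],hit(s,*c,20))
print('scene')
s0=L('scene0')
for c,st in blobs(s0,(0,0,150),(180,30,255),40):
    if c[1]>230: print(c,st[2:],hit(s0,*c,22))
w2=L('w2'); cv2.imwrite('pics/u.png',cv2.resize(w2['image'][0:300,200:400],(533,800))[:600]) 
cv2.imwrite('pics/u.png',np.hstack([cv2.resize(w2['image'][60:260,260:380],(360,600),interpolation=3),cv2.resize(L('w1')['image'][80:210,210:360],(440,381),interpolation=3).repeat(1,0) if 0 else cv2.copyMakeBorder(cv2.resize(L('w1')['image'][80:210,210:360],(440,381),interpolation=3),0,219,0,0,0)]))
E
```

```text
px [ 30   3 228]
px [ 30   3 227]
px [ 30   3 226]
[318.8  27.2] [ 25  28 122] [427.6 554.7  20. ]
[306.9  95.2] [  156   162 11744] [476.5 443.7  20. ]
[376.8  46.7] [ 16  45 246] [529.1 592.1  20. ]
[391.4  61.5] [ 24  30 196] [566.4 588.4  20. ]
[ 42.1 158.5] [  82  169 3725] [86.7 71.5 20. ]
[371.4 132.8] [ 18  20 144] [610.5 459.3  20. ]
[219.1 160.1] [ 25  24 433] [413.1 267.3  20. ]
[344.5 199.6] [ 41  41 762] [645.4 330.9  20. ]
[173.3 236.9] [ 44  70 892] [414.9  87.6  20. ]
[204.7 258.2] [ 21  19 132] [490.1  81.   20. ]
[179.9 295.6] [ 26  17 196] [491.5 -37.4  20. ]
[170.4 316.2] [ 17  21 134] [ 500.5 -109.7   20. ]
[205.  324.8] [ 79  33 833] [579.2 -83.7  20. ]
[113.8 351.1] [ 23  18 179] [ 425.9 -355.4   20. ]
scene
[115.2 234.1] [ 318  220 7363] [795.8 445.6  22. ]
[243.  298.4] [223 195 964] [329.9 370.   22. ]
[369.5 235.3] [ 29  31 103] [203.2 -65.5  22. ]
[284.2 240.8] [31 14 94] [384.3 127.1  22. ]
[431.9 306.1] [ 156  129 4688] [-31.4  84.3  22. ]
[149.4 261.6] [ 42  41 521] [615.1 447.1  22. ]
[172.5 296. ] [ 122   83 2781] [468.3 481.3  22. ]
[330.8 276.9] [ 41  43 170] [203.  162.6  22. ]
[245.4 262. ] [ 17  12 137] [411.6 270.9  22. ]
[ 74.9 358.8] [ 42  54 110] [488.6 723.8  22. ]
[ 97.8 370. ] [13 14 62] [429.1 704.3  22. ]
```

View pics/u.png

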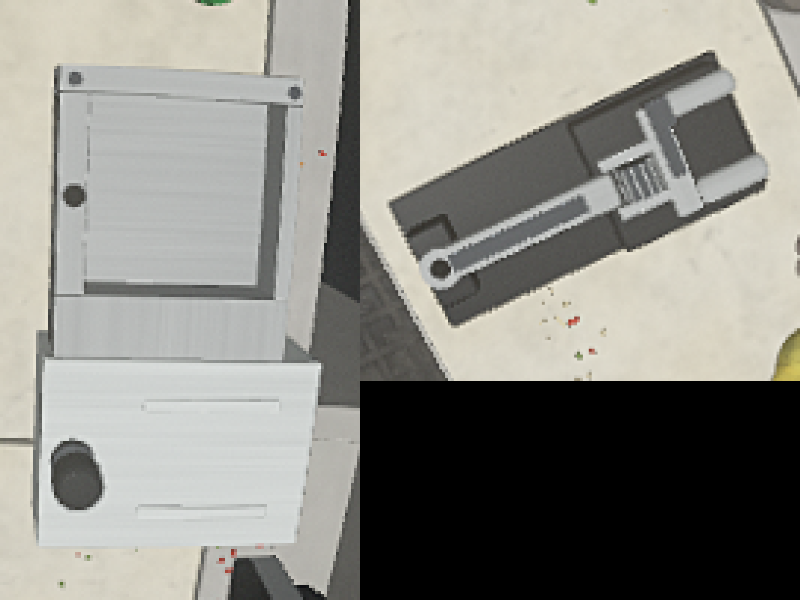

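The crop shows the unit's corners at (58,67) and (303,77), its bay-side plunger hole at (74,195), and the knob at (78,482). On the wrench, the handle-end hole is at (438,267), the worm at (640,183) and the jaw tips at (735,85) and (765,165).

```bash
python3 - <<'E'
from h import *
L=lambda n:np.load(f'pics/{n}.npy',allow_pickle=True).item()
w1=L('w1');w2=L('w2');w3=L('w3');s0=L('scene0')
f=lambda x,y:(210+(x-360)/2.933,80+y/2.931)
for n,x,y,z in [('hole',438,267,44),('junction mid',610,188,44),('worm',640,183,53),('tip1',737,83,44),('tip2',767,165,44),('restc1',390,203,6),('restc2',455,325,6),('restblk far1',715,52,36),('blk far2',765,185,36),('blkL front',572,125,36),('blkR front',628,250,36)]:
    print(n,hit(w1,*f(x,y),z))
g=lambda x,y:(260+x/3,60+y/3)
for n,x,y,z in [('FL',58,67,45),('BL',303,77,45),('hole',74,195,45),('bayin FL',86,97,45),('bayin BL',280,106,45),('bayin FR',82,290,45),('bayin BR',272,297,45),('gFL',43,362,86),('gBL',320,364,86),('gFR',39,543,86),('gBR',297,545,86),('knobtop',78,484,128)]:
    print(n,hit(w2,*g(x,y),z))
def fit(s,P):
    pass
for u,v in [(200,88),(172,125),(238,100)]:
    m=cv2.inRange(cv2.cvtColor(w3['image'],cv2.COLOR_BGR2HSV),(0,0,190),(180,8,255)); 
    x,y=int(u*1.28),int(v*1.28); w=m[y-18:y+18,x-18:x+18]; ys,xs=np.nonzero(w)
    c=(x-18+xs.mean(),y-18+ys.mean()); print('cart',c,len(xs),hit(w3,*c,18))
E
```

```text
hole [ 392.6 -276.5   44. ]
junction mid [ 500.1 -278.7   44. ]
worm [ 516.  -281.5   53. ]
tip1 [ 591.5 -255.1   44. ]
tip2 [ 589.1 -305.8   44. ]
restc1 [ 378.7 -235.6    6. ]
restc2 [ 378.3 -322.8    6. ]
restblk far1 [ 588.9 -234.9   36. ]
blk far2 [ 585.3 -318.4   36. ]
blkL front [ 496.4 -238.2   36. ]
blkR front [ 494.8 -318.4   36. ]
FL [509.3 151.2  45. ]
BL [644.7 160.8  45. ]
hole [522.7  83.1  45. ]
bayin FL [525.2 136.3  45. ]
bayin BL [632.7 142.9  45. ]
bayin FR [531.3  31.2  45. ]
bayin BR [640.8  35.4  45. ]
gFL [509.4   0.9  86. ]
gBL [659.5   9.3  86. ]
gFR [ 515.9 -103.5   86. ]
gBR [ 667.2 -100.1   86. ]
knobtop [527.8 -47.5 128. ]
cart (np.float64(256.197247706422), np.float64(112.95183486238533)) 436 [422.6 370.5  18. ]
cart (np.float64(219.36649214659687), np.float64(160.37958115183247)) 382 [413.8 266.6  18. ]
cart (np.float64(306.17661691542287), np.float64(127.90049751243781)) 402 [507.8 396.8  18. ]
```

```bash
cat > carts.py <<'E'
from h import *
def carts(s,z=18):
    o=[]
    for c,st in blobs(s,(0,0,185),(180,9,255),150):
        if st[4]<4000 and .7<st[2]/st[3]<1.4:
            p=hit(s,*c,z)
            if 300<p[0]<700: o.append((c,st[2:].tolist(),p))
    return o
if __name__=='__main__':
    s=snap('wrist')
    for x in carts(s): print(*x)
    q=readout.sense(); print(q['time'],q['tool_pos'].round(1),q['tcp_rot'].round(1),round(q['finger_gap'],1))
E
python3 - <<'E'
from carts import *
s=np.load('pics/w3.npy',allow_pickle=True).item()
for x in carts(s): print(*x)
M=np.array(s['world_to_cam']); c=-M[:3,:3].T@M[:3,3]; print('cam',c.round(),'axis',M[2,:3].round(2))
print([proj(s,[446.7,326.6,z]).round() for z in (0,20,200,300,370)])
E
```

```text
[356.6 115.3] [32, 35, 330] [569.3 467.7  18. ]
[256.2 113. ] [25, 25, 455] [422.7 370.4  18. ]
[306.1 128. ] [23, 23, 411] [507.8 396.6  18. ]
[219.4 160.4] [23, 23, 388] [413.9 266.6  18. ]
cam [401. 396. 523.] axis [ 0.17 -0.27 -0.95]
[array([254., 140.]), array([254., 142.]), array([254., 168.]), array([254., 199.]), array([254., 241.])]
```

move_arm(
  motion="-2.4 4.4 -22 0 0 -29;-2.4 4.4 -22 0 0 -29;-2.4 4.4 -22 0 0 -29;-2.4 4.4 -22 0 0 -29;-2.4 4.4 -22 0 0 -29;-2.4 4.4 -22 0 0 -29;-2.4 4.4 -22 0 0 -29;-2.4 4.4 -22 0 0 -29",
  fingers=4.5,
)

```text
time: 3.47
tool_pos: [421.9, 370.8, 161.0]
tcp_rot: [-90.1, -0.1, -85.9]
ft_force: [0.3, -0.1, 1.2]
finger_gap: 45.2
```

```bash
python3 carts.py; python3 shot.py w4 wrist; python3 -c "
from h import *
s=np.load('pics/w4.npy',allow_pickle=True).item()
print([proj(s,[422.6,370.5,z]).round() for z in (0,20,100)])"
```

```text
[406.2  97.5] [44, 57, 611] [571.4 468.9  18. ]
[341.  159.1] [37, 39, 1043] [507.6 396.6  18. ]
[255.1 178.2] [41, 39, 1136] [422.7 369.9  18. ]
[240.7 264. ] [35, 29, 605] [414.  268.4  18. ]
3.5167 [423.1 371.7 163. ] [-89.9   0.  -85.9] 44.7
3.5667 [423.7 372.2 164.2] [-89.8   0.1 -85.9] [ 0.3 -0.2 -0.3] 45.5 [36.  4. 96. -0. 80. 32.]
[array([253., 173.]), array([253., 179.]), array([253., 209.])]
```

View pics/w4.png

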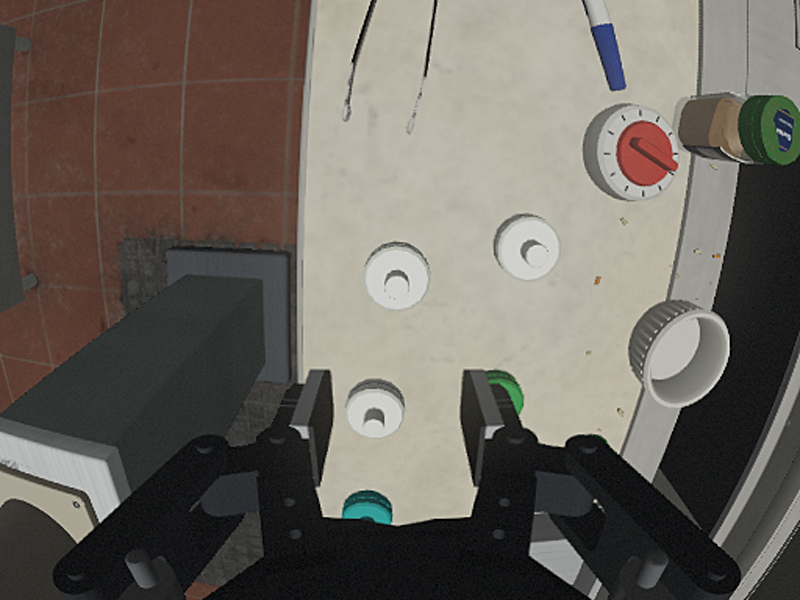

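The wrist view shows the target cartridge at (397,278), centred ahead of the fingers, with the other two at (527,247) and (375,408). It agrees with the earlier measurements.

move_arm(
  motion="0.1 -0.2 -8 0 0 0;0.1 -0.2 -11 0 0 0;0.1 -0.2 -13.8 0 0 0;0.1 -0.2 -13.8 0 0 0;0.1 -0.2 -13.8 0 0 0;0.1 -0.2 -13.8 0 0 0",
)

```text
time: 4.07
tool_pos: [424.1, 370.8, 25.4]
tcp_rot: [-89.9, 0.1, -85.9]
ft_force: [0.3, 0.9, 1.0]
finger_gap: 44.7
```

move_arm(
  motion="0 0 0 0 0 0;0 0 0 0 0 0;0 0 0 0 0 0;0 0 0 0 0 0;0 0 0 0 0 0;0 0 0 0 0 0",
  fingers=0,
  squeeze=50,
)

```text
time: 4.57
tool_pos: [425.0, 371.8, 26.7]
tcp_rot: [-89.7, 0.2, -85.9]
ft_force: [-0.5, -0.9, 9.2]
finger_gap: 10.9
```

move_arm(
  motion="0 0 4 0 0 0;0 0 8 0 0 0;0 0 8 0 0 0;0 0 8 0 0 0",
)

```text
time: 4.9
tool_pos: [425.6, 372.4, 108.5]
tcp_rot: [-89.5, 0.3, -85.9]
ft_force: [-0.5, -0.0, -0.3]
finger_gap: 10.8
```

```bash
python3 shot.py w5 wrist; python3 shot.py t2 top
```

```text
4.95 [424.1 371.3 105.8] [-89.8   0.1 -85.9] [-0.3  0.1 -1.5] 10.8 [36.  7. 99.  0. 74. 32.]
5.0 [423.  370.5 103.9] [-89.9   0.  -85.9] [-0.1 -0.8 -0.7] 11.1 [36.  7. 99.  0. 73. 32.]
```

View pics/w5.png

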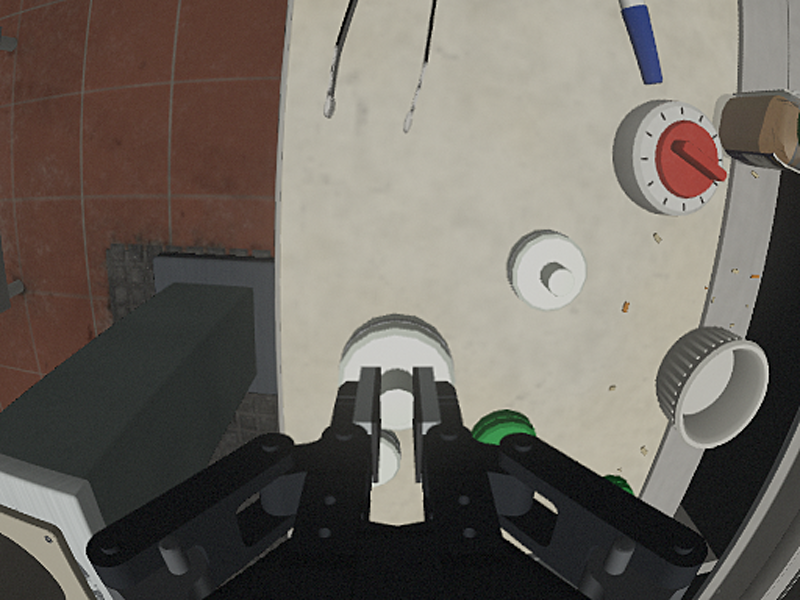

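The cartridge hangs upright between the fingers at (397,385).

move_arm(
  motion="18.3 -25.8 0 0 0 0;18.3 -25.8 0 0 0 0;18.3 -25.8 0 0 0 0;18.3 -25.8 0 0 0 0;18.3 -25.8 0 0 0 0;18.3 -25.8 0 0 0 0;18.3 -25.8 0 0 0 0;18.3 -25.8 0 0 0 0;18.3 -25.8 0 0 0 0;18.3 -25.8 0 0 0 0",
)

```text
time: 5.83
tool_pos: [605.1, 110.7, 101.3]
tcp_rot: [-90.2, 0.0, -86.0]
ft_force: [-0.2, -0.3, -1.3]
finger_gap: 11.2
```

```bash
python3 shot.py w6 wrist; python3 shot.py s6 scene; python3 -c "
from h import *
s=np.load('pics/w6.npy',allow_pickle=True).item();s2=np.load('pics/s6.npy',allow_pickle=True).item()
a=s['image'];b=s2['image'][120:300,190:330]
cv2.imwrite('pics/q2.png',np.hstack([cv2.resize(a[100:330,150:400],(400,368),interpolation=3),cv2.resize(b,(286,368),interpolation=3)]))"
```

```text
5.8833 [604.5 112.  101.4] [-90.2   0.  -85.9] [ 0.   0.3 -0.7] 10.7 [ 6. 15. 90.  0. 75.  2.]
5.9333 [604.4 112.8 101.7] [-90.2   0.  -85.9] [-1.1  0.3 -1.3] 11.0 [ 6. 15. 90.  0. 75.  2.]
```

View pics/q2.png

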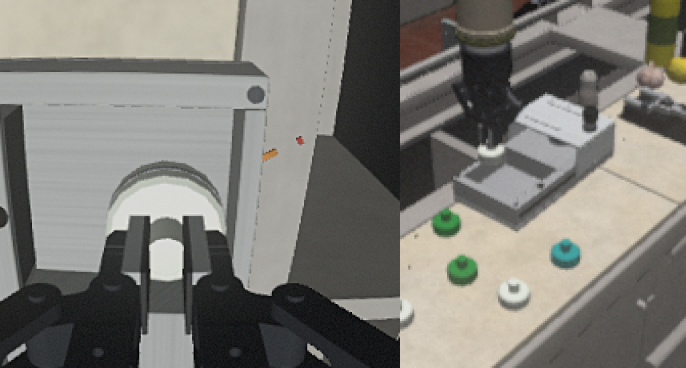

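The cartridge is over the back-left quarter of the bay, so I lower and release it, then go above the next one at (414,267).

move_arm(
  motion="0 0 -4 0 0 0;0 0 -6 0 0 0;0 0 -7 0 0 0;0 0 -7 0 0 0;0 0 -7 0 0 0;0 0 -7 0 0 0",
)

```text
time: 6.43
tool_pos: [605.5, 113.3, 33.6]
tcp_rot: [-90.0, 0.0, -85.8]
ft_force: [0.4, -0.7, -0.6]
finger_gap: 11.2
```

move_arm(
  motion="0 0 0 0 0 0;0 0 0 0 0 0;0 0 0 0 0 0;0 0 0.5 0 0 0;0 0 1 0 0 0;0 0 4 0 0 0;0 0 9 0 0 0;0 0 9 0 0 0",
  fingers=2.8,
)

```text
time: 7.1
tool_pos: [609.5, 112.6, 131.3]
tcp_rot: [-89.4, 0.0, -85.9]
ft_force: [2.6, 0.3, 2.3]
finger_gap: 28.4
```

move_arm(
  motion="-19.1 15.5 2 0 0 0;-19.1 15.5 2 0 0 0;-19.1 15.5 2 0 0 0;-19.1 15.5 2 0 0 0;-19.1 15.5 2 0 0 0;-19.1 15.5 2 0 0 0;-19.1 15.5 2 0 0 0;-19.1 15.5 2 0 0 0",
  fingers=4.5,
)

```text
time: 7.77
tool_pos: [414.1, 268.8, 144.6]
tcp_rot: [-89.9, 0.1, -85.7]
ft_force: [0.1, -0.2, 0.0]
finger_gap: 45.2
```

```bash
python3 carts.py; python3 shot.py s7 scene
```

```text
[365.3  58.5] [40, 42, 1148] [507.2 396.6  18. ]
[253.6 184.5] [42, 40, 1251] [413.9 266.6  18. ]
7.8167 [415.  267.9 144.4] [-89.9   0.  -85.8] 45.0
7.8667 [415.5 267.2 144.1] [-89.9   0.  -85.8] [0.8 0.1 0.3] 44.9 [ 27.  -6. 108.  -0.  78.  23.]
```

move_arm(
  motion="0 -0.1 -6 0 0 0;0 -0.1 -9 0 0 0;0 -0.1 -11.8 0 0 0;0 -0.1 -11.8 0 0 0;0 -0.1 -11.8 0 0 0;0 -0.1 -11.8 0 0 0",
)

```text
time: 8.37
tool_pos: [416.5, 266.2, 27.1]
tcp_rot: [-89.9, 0.0, -85.9]
ft_force: [1.0, 0.7, 0.6]
finger_gap: 44.7
```

move_arm(
  motion="0 0 0 0 0 0;0 0 0 0 0 0;0 0 0 0 0 0;0 0 0 0 0 0;0 0 0 0 0 0;0 0 0 0 0 0",
  fingers=0,
)

```text
time: 8.87
tool_pos: [416.6, 267.0, 27.8]
tcp_rot: [-89.8, 0.1, -85.9]
ft_force: [-0.6, -1.3, 9.1]
finger_gap: 11.0
```

move_arm(
  motion="0 0 4 0 0 0;0 0 8 0 0 0;14.1 -15.7 8 0 0 0;14.1 -15.7 8 0 0 0;14.1 -15.7 8 0 0 0;14.1 -15.7 8 0 0 0;14.1 -15.7 8 0 0 0;14.1 -15.7 8 0 0 0;14.1 -15.7 8 0 0 0;14.1 -15.7 8 0 0 0",
)

```text
time: 9.7
tool_pos: [555.8, 109.2, 105.7]
tcp_rot: [-90.0, 0.0, -85.9]
ft_force: [-0.6, 0.4, -1.8]
finger_gap: 10.6
```

```bash
python3 shot.py w8 wrist; python3 shot.py s8 scene; python3 -c "
from h import *
s=np.load('pics/w8.npy',allow_pickle=True).item();s2=np.load('pics/s8.npy',allow_pickle=True).item()
a=s['image'];b=s2['image'][120:300,190:330]
cv2.imwrite('pics/q3.png',np.hstack([cv2.resize(a[100:330,150:400],(400,368),interpolation=3),cv2.resize(b,(286,368),interpolation=3)]))"
```

```text
9.75 [555.3 109.9 105.6] [-90.    0.  -85.9] [-0.1  0.8 -1. ] 10.9 [ 6.  8. 98.  0. 74.  2.]
9.8 [555.1 110.3 105.5] [-90.    0.  -85.8] [ 0.4  0.1 -0.7] 11.0 [ 6.  8. 99.  0. 74.  2.]
```

View pics/q3.png

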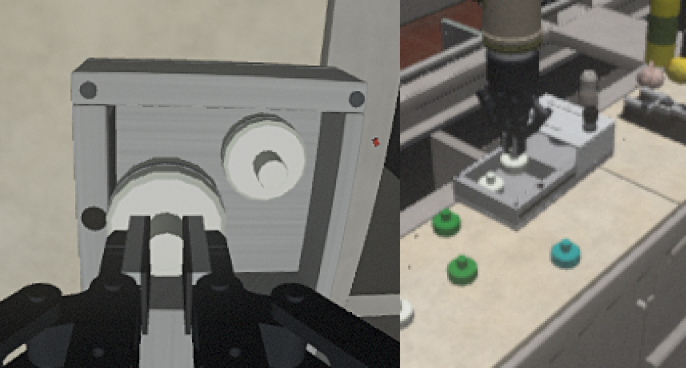

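The first cartridge stands upright in the bay at (265,158) in the left panel, and the second is held over the front-left quarter.

move_arm(
  motion="0 0 -4 0 0 0;0 0 -6 0 0 0;0 0 -7.2 0 0 0;0 0 -7.2 0 0 0;0 0 -7.2 0 0 0;0 0 -7.2 0 0 0",
)

```text
time: 10.3
tool_pos: [555.7, 110.2, 33.9]
tcp_rot: [-90.0, 0.0, -85.8]
ft_force: [-0.0, -0.4, -0.2]
finger_gap: 10.8
```

move_arm(
  motion="0 0 0 0 0 0;0 0 0 0 0 0;0 0 0 0 0 0;0 0 0.5 0 0 0;0 0 1 0 0 0;0 0 4 0 0 0;0 0 9 0 0 0;0 0 9 0 0 0",
  fingers=2.8,
)

```text
time: 10.97
tool_pos: [559.2, 109.5, 130.8]
tcp_rot: [-89.5, 0.0, -85.9]
ft_force: [1.4, -0.2, 2.2]
finger_gap: 27.9
```

move_arm(
  motion="-4.8 28.7 2 0 0 0;-4.8 28.7 2 0 0 0;-4.8 28.7 2 0 0 0;-4.8 28.7 2 0 0 0;-4.8 28.7 2 0 0 0;-4.8 28.7 2 0 0 0;-4.8 28.7 2 0 0 0;-4.8 28.7 2 0 0 0;-4.8 28.7 2 0 0 0;-4.8 28.7 2 0 0 0",
  fingers=4.5,
)

```text
time: 11.8
tool_pos: [507.7, 396.1, 143.5]
tcp_rot: [-90.0, -0.0, -85.8]
ft_force: [0.6, -0.6, 0.3]
finger_gap: 45.3
```

```bash
python3 carts.py
```

```text
[254.  182.3] [43, 41, 1220] [507.5 396.3  18. ]
11.85 [508.  395.4 143.4] [-90.   -0.  -85.9] 45.2
```

move_arm(
  motion="0 0 -6 0 0 0;0 0 -9 0 0 0;0 0 -11.8 0 0 0;0 0 -11.8 0 0 0;0 0 -11.8 0 0 0;0 0 -11.8 0 0 0",
)

```text
time: 12.35
tool_pos: [508.7, 395.4, 26.6]
tcp_rot: [-90.0, 0.0, -86.0]
ft_force: [1.3, -0.6, 0.2]
finger_gap: 45.1
```

move_arm(
  motion="0 0 0 0 0 0;0 0 0 0 0 0;0 0 0 0 0 0;0 0 0 0 0 0;0 0 0 0 0 0;0 0 0 0 0 0",
  fingers=0,
)

```text
time: 12.85
tool_pos: [508.8, 396.7, 27.2]
tcp_rot: [-89.9, 0.0, -85.9]
ft_force: [-1.2, -1.9, 6.8]
finger_gap: 11.0
```

move_arm(
  motion="0 0 4 0 0 0;0 0 8 0 0 0;0 0 8 0 0 0",
)

```text
time: 13.1
tool_pos: [512.1, 399.3, 115.4]
tcp_rot: [-89.3, 0.4, -85.8]
ft_force: [0.2, 1.0, 2.2]
finger_gap: 10.5
```

move_arm(
  motion="5.1 -33.7 0 0 0 0;5.1 -33.7 0 0 0 0;5.1 -33.7 0 0 0 0;5.1 -33.7 0 0 0 0;5.1 -33.7 0 0 0 0;5.1 -33.7 0 0 0 0;5.1 -33.7 0 0 0 0;5.1 -33.7 0 0 0 0;5.1 -33.7 0 0 0 0;5.1 -33.7 0 0 0 0",
)

```text
time: 13.93
tool_pos: [559.4, 56.4, 105.8]
tcp_rot: [-89.9, -0.0, -86.1]
ft_force: [0.2, 1.6, -0.5]
finger_gap: 10.8
```

```bash
python3 shot.py w9 wrist; python3 shot.py s9 scene; python3 -c "
from h import *
s=np.load('pics/w9.npy',allow_pickle=True).item();s2=np.load('pics/s9.npy',allow_pickle=True).item()
a=s['image'];b=s2['image'][120:300,160:330]
cv2.imwrite('pics/q4.png',np.hstack([cv2.resize(a[100:330,150:400],(400,368),interpolation=3),cv2.resize(b,(348,368),interpolation=3)]))"
```

```text
13.9833 [559.1  58.3 105.7] [-90.   0. -86.] [ 0.6  1.2 -0.1] 10.8 [ 1.  7. 99.  0. 74. -3.]
14.0333 [558.9  59.6 105.6] [-90.    0.  -85.9] [ 0.3  0.  -0.7] 10.5 [ 1.  7. 99.  0. 74. -3.]
```

View pics/q4.png

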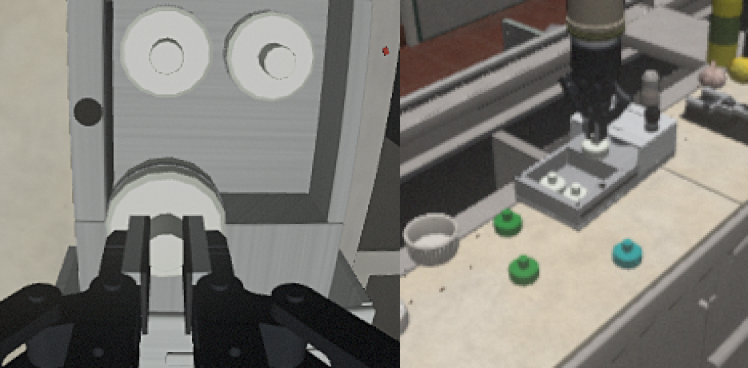

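Both earlier cartridges stand at (166,52) and (270,58), with the third over the free quarter. I place it and go up above the knob.

move_arm(
  motion="0 0 -4 0 0 0;0 0 -6 0 0 0;0 0 -7.2 0 0 0;0 0 -7.2 0 0 0;0 0 -7.2 0 0 0;0 0 -7.2 0 0 0",
)

```text
time: 14.53
tool_pos: [558.9, 60.6, 33.7]
tcp_rot: [-90.0, 0.0, -85.8]
ft_force: [-0.3, 0.1, -1.1]
finger_gap: 10.8
```

move_arm(
  motion="0 0 0 0 0 0;0 0 0 0 0 0;0 0 0 0 0 0;0 0 0.5 0 0 0;0 0 1 0 0 0;0 0 4 0 0 0;0 0 9 0 0 0;0 0 9 0 0 0",
  fingers=2.8,
)

```text
time: 15.2
tool_pos: [562.4, 59.2, 130.9]
tcp_rot: [-89.5, -0.0, -85.9]
ft_force: [1.2, 0.6, 1.8]
finger_gap: 28.3
```

move_arm(
  motion="0 0 10 0 0 0;0 0 10 0 0 0;0 0 10 0 0 0;-3 -10.7 10 0 0 0;-3 -10.7 10 0 0 0;-3 -10.7 10 0 0 0;-3 -10.7 10 0 0 0;-3 -10.7 10 0 0 0;-3 -10.7 10 0 0 0;-3 -10.7 10 0 0 0",
  fingers=5,
)

```text
time: 16.03
tool_pos: [529.1, -46.9, 223.7]
tcp_rot: [-90.0, 0.0, -85.8]
ft_force: [1.0, -0.3, -0.0]
finger_gap: 50.2
```

```bash
python3 shot.py w10 wrist; python3 - <<'E'
from h import *
s=np.load('pics/w10.npy',allow_pickle=True).item()
print(proj(s,[527.8,-47.5,128]),proj(s,[527.8,-47.5,86]))
for c,st in blobs(s,(0,0,0),(180,255,75),80): print(c,st, hit(s,*c,128))
cv2.imwrite('pics/q5.png',cv2.resize(s['image'][0:330,100:420],(582,600),interpolation=3))
E
```

```text
16.0833 [529.1 -46.8 223.5] [-90.    0.  -85.8] [-0.2  0.3 -0.1] 50.2 [-11.  -3.  97.   0.  86. -15.]
[252.67857593 193.49717191] [252.76615243 179.41529071]
[ 2.9 11.2] [  0   0   8  26 170] [255.9 130.6 128. ]
[262.7 230.3] [    0     0   512   384 84518] [539.2 -81.4 128. ]
[311.4   9. ] [265   2  98  16 733] [562.7 109.8 128. ]
[256.4  49.7] [251  44  12  12 104] [522.   70.6 128. ]
[  1.1 170.2] [  0 148   4  37  83] [250.7 -41.9 128. ]
[253.2 191.8] [239 173  29  36 673] [528.1 -46.  128. ]
[493.  312.9] [474 295  38  33 591] [ 894.3 -208.5  128. ]
[234.9 321.9] [228 318  16  14  89] [ 519.4 -194.9  128. ]
[499.5 363.9] [ 479  327   33   57 1043] [1029.1 -362.5  128. ]
[  7.8 369.9] [  0 344  25  40 503] [  66.4 -458.9  128. ]
```

View pics/q5.png

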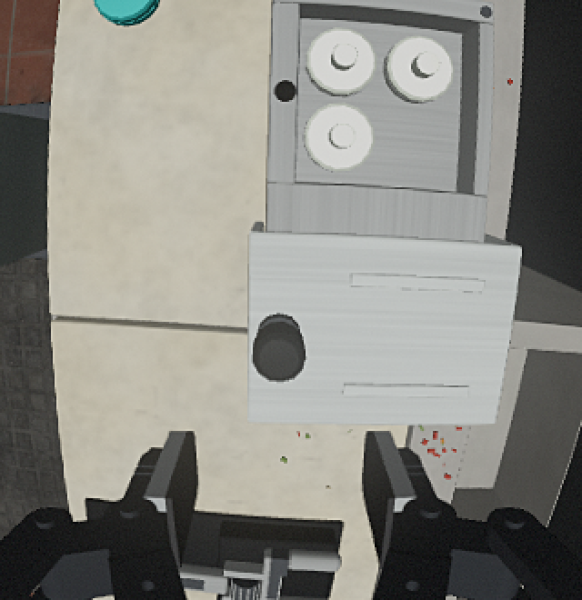

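All three cartridges stand upright at (340,62), (420,70) and (338,137), and the knob at (278,345) is under the tool. I descend, grip, pull up and slide.

move_arm(
  motion="0 0 -4 0 0 0;0 0 -8 0 0 0;0 0 -10.5 0 0 0;0 0 -12.5 0 0 0;0 0 -12.5 0 0 0;0 0 -12.5 0 0 0;0 0 -12.5 0 0 0",
)

```text
time: 16.67
tool_pos: [529.9, -47.4, 99.9]
tcp_rot: [-89.9, -0.0, -85.8]
ft_force: [0.7, 0.1, 0.7]
finger_gap: 49.9
```

move_arm(
  motion="0 0 0 0 0 0;0 0 0 0 0 0;0 0 0 0 0 0;0 0 0 0 0 0;0 0 0 0 0 0;0 0 0 0 0 0",
  fingers=0,
  squeeze=70,
)

```text
time: 17.17
tool_pos: [529.1, -48.0, 100.7]
tcp_rot: [-89.9, -0.0, -85.9]
ft_force: [-8.8, 0.4, 12.7]
finger_gap: 23.1
```

move_arm(
  motion="0 0 0.4 0 0 0;0 0 0.8 0 0 0;0 0 1.1 0 0 0;0 0 1.1 0 0 0;0 0 1.1 0 0 0;0 0 1.1 0 0 0",
)

```text
time: 17.67
tool_pos: [528.7, -47.9, 108.9]
tcp_rot: [-90.0, -0.0, -85.9]
ft_force: [1.1, -1.9, -6.6]
finger_gap: 23.6
```

move_arm(
  motion="0 0 0.2 0 0 0;0 0 0.2 0 0 0;0 0 0.2 0 0 0;0 0 0.2 0 0 0",
)

```text
time: 18.0
tool_pos: [528.7, -47.8, 111.1]
tcp_rot: [-90.0, -0.0, -85.9]
ft_force: [0.4, -2.0, -9.1]
finger_gap: 23.3
```

move_arm(
  motion="-0.05 1 0 0 0 0;-0.12 2 0 0 0 0;-0.2 3 0 0 0 0;-0.2 3 0 0 0 0;-0.2 3 0 0 0 0",
)

```text
time: 18.42
tool_pos: [527.1, -16.2, 111.5]
tcp_rot: [-89.9, 0.1, -85.8]
ft_force: [4.1, 1.8, -8.8]
finger_gap: 23.3
```

move_arm(
  motion="-0.12 2 0 0 0 0;-0.25 4 0 0 0 0;-0.35 6 0 0 0 0;-0.45 8 0 0 0 0;-0.55 9.6 0 0 0 0;-0.58 10.2 0 0 0 0;-0.6 10.5 0 0 0 0;-0.6 10.6 0 0 0 0;-0.6 10.6 0 0 0 0;-0.6 10.6 0 0 0 0",
)

```text
time: 19.25
tool_pos: [522.2, 88.4, 112.1]
tcp_rot: [-89.8, -0.0, -85.8]
ft_force: [8.1, 0.0, -8.8]
finger_gap: 23.0
```

move_arm(
  motion="0 0 -0.4 0 0 0;0 0 -0.8 0 0 0;0 0 -1.2 0 0 0;0 0 -1.2 0 0 0;0 0 -1.2 0 0 0;0 0 -1.2 0 0 0",
)

```text
time: 19.75
tool_pos: [522.3, 88.4, 100.8]
tcp_rot: [-89.8, 0.0, -85.9]
ft_force: [5.0, 0.9, 2.0]
finger_gap: 23.6
```

```bash
python3 shot.py s11 scene; python3 shot.py w11 wrist
```

```text
19.8 [522.3  88.4 100.8] [-89.8   0.  -85.9] [5.2 0.5 2.8] 23.6 [  4.   2. 105.   0.  73.  -0.]
19.85 [522.3  88.4 100.8] [-89.8   0.  -85.9] [6.6 1.1 1.9] 23.5 [  4.   2. 105.   0.  73.  -0.]
```

Testing whether the guard is locked with a small push backwards.

move_arm(
  motion="0 -0.3 0 0 0 0;0 -0.5 0 0 0 0;0 -0.5 0 0 0 0;0 -0.5 0 0 0 0",
)

```text
time: 20.18
tool_pos: [522.4, 84.7, 100.9]
tcp_rot: [-89.8, 0.1, -85.8]
ft_force: [5.6, 6.9, 1.3]
finger_gap: 23.4
```

move_arm(
  motion="0 0.5 0 0 0 0;0 0.5 0 0 0 0;0 0.5 0 0 0 0",
)

```text
time: 20.43
tool_pos: [522.3, 88.4, 100.8]
tcp_rot: [-89.8, -0.0, -85.9]
ft_force: [4.6, 0.8, 3.0]
finger_gap: 23.6
```

move_arm(
  motion="0 0 0 0 0 0;0 0 0 0 0 0;0 0 0 0 0 0;0 0 2 0 0 0;0 0 6 0 0 0;0 0 12 0 0 0;0 0 12 0 0 0;0 0 12 0 0 0;0 0 12 0 0 0",
  fingers=5,
)

```text
time: 21.18
tool_pos: [521.4, 88.3, 220.9]
tcp_rot: [-89.9, -0.0, -85.9]
ft_force: [-0.1, 0.0, -0.9]
finger_gap: 50.0
```

```bash
python3 shot.py w12 wrist; python3 - <<'E'
from h import *
s=np.load('pics/w12.npy',allow_pickle=True).item()
for c,st in blobs(s,(0,0,0),(180,255,75),150): print(c,st[2:], hit(s,*c,128))
E
```

```text
21.2333 [520.4  88.2 219. ] [-90.   -0.  -85.9] [0.3 0.1 0.4] 50.2 [ 4. -3. 98. -0. 86. -0.]
[ 1.9 37.7] [  8 106 392] [255.4 235.2 128. ]
[280.7 238. ] [  512   384 85082] [548.2  48.5 128. ]
[  8.  202.2] [ 21 114 382] [249.8  57.8 128. ]
[254.5 191.8] [ 29  38 759] [521.7  90.3 128. ]
[  7.7 369.8] [ 25  40 482] [  65.3 -315.7  128. ]
```

```bash
python3 shot.py s12 scene; python3 - <<'E'
from h import *
s=np.load('pics/w12.npy',allow_pickle=True).item();s2=np.load('pics/s12.npy',allow_pickle=True).item();s0=np.load('pics/scene0.npy',allow_pickle=True).item()
b=cv2.resize(s2['image'][150:240,200:310],(440,360),interpolation=3)
b0=cv2.resize(s0['image'][130:220,220:330],(440,360),interpolation=3)
a=cv2.resize(s['image'][60:330,130:380],(333,360),interpolation=3)
cv2.imwrite('pics/q6.png',cv2.resize(np.hstack([a,b]),(773,360)))
# knob extents in scene, expected for down / riding
for n,ss,p in (('start',s0,(528,-48)),('now',s2,(521,88))):
    for z in (102,128,110,136): print(n,z,proj(ss,[*p,z]).round(1))
    for c,st in blobs(ss,(0,0,0),(180,80,70),30):
        if 200<c[0]<330 and 140<c[1]<230: print(c,st)
E
```

```text
21.2833 [519.9  88.2 217.9] [-90.1  -0.  -85.9] [-0.1  1.  -0.9] 50.0 [ 4. -3. 98. -0. 86. -0.]
start 102 [282.5 179.3]
start 128 [282.9 172.7]
start 110 [282.6 177.3]
start 136 [283.  170.6]
[327.  183.1] [298 171  58  26 553]
[282.9 175.9] [280 172   7   9  53]
[261.3 215.2] [249 205  27  21  34]
now 102 [258.3 196.7]
now 128 [258.3 189.7]
now 110 [258.3 194.6]
now 136 [258.3 187.6]
[326.9 183.1] [298 171  58  26 550]
[268.7 186.7] [264 184  10   6  46]
[258.2 193.1] [255 189   8  10  59]
[283.2 198.3] [273 191  21  16  30]
```

View pics/q6.png

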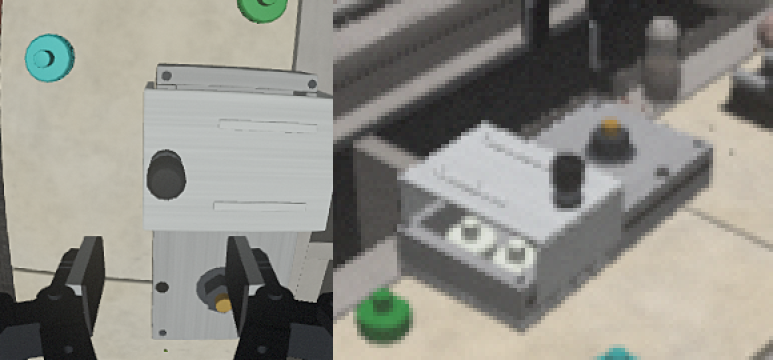

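The scene crop puts the knob centroid at row 193.1 against 193.2 expected for fully down, so the plunger has dropped and the guard is locked over the bay. The nut and brass stud are now exposed. Now the wrench.

move_arm(
  motion="-6.2 -36.7 0 0 0 -95;-6.2 -36.7 0 0 0 -95;-6.2 -36.7 0 0 0 -95;-6.2 -36.7 0 0 0 -95;-6.2 -36.7 0 0 0 -95;-6.2 -36.7 0 0 0 -95;-6.2 -36.7 0 0 0 -95;-6.2 -36.7 0 0 0 -95;-6.2 -36.7 0 0 0 -95;-6.2 -36.7 0 0 0 -95",
)

```text
time: 22.12
tool_pos: [455.7, -284.3, 216.8]
tcp_rot: [-90.1, -0.2, -158.1]
ft_force: [0.2, 0.3, -0.6]
finger_gap: 50.0
```

```bash
python3 -c "
from bench import readout
q=readout.sense();print(q['tool_pos'],q['tcp_rot'],q['joint_pos'])"
```

```text
[ 455.65899771 -284.30561183  216.82766269] [ -90.0697173    -0.22238111 -158.14518274] [-37.32624807  -1.69449769  96.25575145  -0.15571668  85.61256725
  30.83121786]
```

move_arm(
  motion="0 0 0 0 0 -23.5;0 0 0 0 0 -23.5;0 0 0 0 0 -23.5;0 0 0 0 0 -23.5;0 0 0 0 0 -23.5;0 0 0 0 0 -23.5",
)

```text
time: 22.62
tool_pos: [457.9, -278.2, 217.4]
tcp_rot: [-90.1, -0.2, 179.1]
ft_force: [-0.3, -0.2, -0.0]
finger_gap: 50.4
```

```bash
python3 shot.py w13 wrist; python3 - <<'E'
from h import *
s=np.load('pics/w13.npy',allow_pickle=True).item()
for p in [(458,-278.5,37),(392.6,-276.5,44),(516,-280,53),(568,-280,44)]: print(p,proj(s,p).round())
cv2.imwrite('pics/q7.png',cv2.resize(s['image'][60:340,120:400],(600,600),interpolation=3))
E
```

```text
22.6667 [ 458.1 -278.2  217.8] [-9.010e+01 -1.000e-01  1.791e+02] [-0.1  0.4  0.2] 50.0 [-37.  -2.  96.   0.  86.  54.]
(458, -278.5, 37) [254. 167.]
(392.6, -276.5, 44) [253. 223.]
(516, -280, 53) [255. 116.]
(568, -280, 44) [254.  66.]
```

View pics/q7.png

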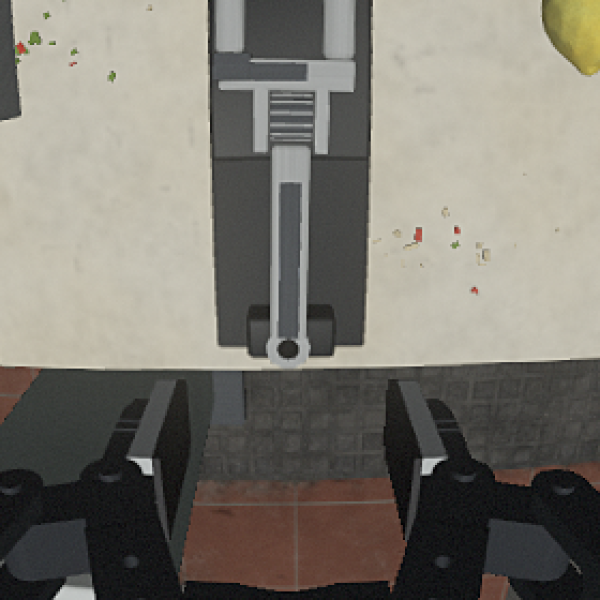

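The view from above shows the wrench on its rest with the hole at (288,349), worm at (291,117) and handle centre line at about (290,230), all matching the prediction. I descend and grip.

move_arm(
  motion="0 -0.1 -4 0 0 0;0 -0.1 -8 0 0 0;0 -0.1 -12 0 0 0;0 -0.1 -16 0 0 0;0 -0.1 -18.5 0 0 0;0 -0.1 -20 0 0 0;0 -0.1 -20 0 0 0;0 -0.1 -20 0 0 0;0 -0.1 -20 0 0 0",
)

```text
time: 23.42
tool_pos: [459.6, -280.3, 20.6]
tcp_rot: [-89.9, 0.1, 179.1]
ft_force: [0.5, 0.5, 0.6]
finger_gap: 49.9
```

move_arm(
  motion="0 0 0 0 0 0;0 0 0 0 0 0;0 0 0 0 0 0;0 0 0 0 0 0;0 0 0 0 0 0;0 0 0 0 0 0;0 0 0 0 0 0;0 0 0 0 0 0",
  fingers=0,
  squeeze=110,
)

```text
time: 24.08
tool_pos: [459.9, -280.6, 21.3]
tcp_rot: [-89.9, 0.1, 179.0]
ft_force: [-1.2, 0.7, 6.7]
finger_gap: 17.6
```

move_arm(
  motion="0 0 1 0 0 0;0 0 2 0 0 0;0 0 4 0 0 0;0 0 6 0 0 0;0 0 8 0 0 0;0 0 8 0 0 0;0 0 8 0 0 0;0 0 8 0 0 0",
)

```text
time: 24.75
tool_pos: [458.3, -279.5, 98.6]
tcp_rot: [-90.0, -0.0, 179.0]
ft_force: [-0.2, 0.2, -2.8]
finger_gap: 18.0
```

```bash
python3 shot.py w14 wrist; python3 shot.py s14 scene
```

```text
24.8 [ 457.9 -279.1   97.9] [-9.01e+01 -1.00e-01  1.79e+02] [-0.4 -0.5 -2.7] 17.5 [-37.   4. 103.  -0.  73.  54.]
24.85 [ 457.7 -279.    97.6] [-9.01e+01 -1.00e-01  1.79e+02] [-0.4  0.4 -2.2] 17.6 [-37.   4. 104.  -0.  73.  54.]
```

View pics/w14.png

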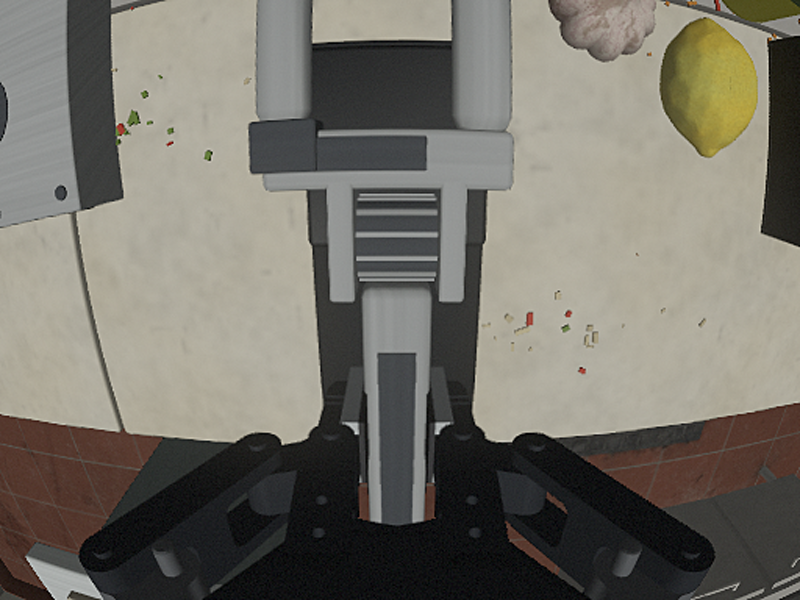

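The wrench is held level; the worm is at (397,237) and the moving jaw is on the left.

```bash
python3 - <<'E'
from h import *
L=lambda n:np.load(f'pics/{n}.npy',allow_pickle=True).item()
w=L('w14')
print('worm',hit(w,254.1,151.7,131),'handle end of shank',hit(w,254,215,124))
for n in ('w12','w13','s12','s14','w11'):
    s=L(n)
    for c,st in blobs(s,(10,110,90),(26,255,255),12):
        p=hit(s,*c,73)
        if abs(p[0]-588)<40 and abs(p[1]+50)<40: print(n,c,st[2:],p)
# mouth gap edges in w14 row 60 (800px) -> jaw inner faces at z=124
for x in (311,453): print(hit(w,x*.64,60*.64,124))
for x,y in ((311,120),(453,120)): print(hit(w,x*.64,y*.64,124))
E
```

```text
worm [ 518.  -280.7  131. ] handle end of shank [ 489.3 -280.2  124. ]
w12 [297.5 288.5] [12 10 95] [585.  -48.8  73. ]
w13 [46.6 72.3] [ 10  14 108] [584.7 -48.4  73. ]
[ 562.5 -260.1  124. ]
[ 561.6 -295.1  124. ]
[ 547.1 -259.8  124. ]
[ 546.3 -294.9  124. ]
```

move_arm(
  motion="0.7 2 0 0 0 7;1.4 4 0 0 0 14;2.1 6 0 0 0 21;2.8 8 0 0 0 28;3.5 10 0 0 0 35;4.2 12 0 0 0 42;5.3 14.7 0 0 0 48;5.3 14.7 0 0 0 48;5.3 14.7 0 0 0 48;5.3 14.7 0 0 0 48",
)

```text
time: 25.68
tool_pos: [511.0, -132.6, 98.2]
tcp_rot: [-90.1, -0.1, -133.0]
ft_force: [-0.9, -0.1, -2.1]
finger_gap: 17.8
```

```bash
python3 shot.py w15 wrist; python3 - <<'E'
from h import *
s=np.load('pics/w15.npy',allow_pickle=True).item()
for p in [(587,-50,75),(587,-50,65),(587,-50,45)]: print(p,proj(s,p).round(1))
for c,st in blobs(s,(10,110,90),(26,255,255),12): print(c,st,hit(s,*c,75),hit(s,*c,70))
cv2.imwrite('pics/q8.png',cv2.resize(s['image'][0:250,130:380],(600,600),interpolation=3))
E
```

```text
25.7333 [ 511.  -133.1   98.4] [-9.010e+01 -1.000e-01 -1.331e+02] [-0.3 -0.4 -1.4] 17.7 [-20.   3. 105.  -0.  73.  23.]
(587, -50, 75) [253.4  39.1]
(587, -50, 65) [253.4  42.1]
(587, -50, 45) [253.5  47.3]
[249.4  40.8] [235  27  29  28 601] [584.8 -49.3  75. ] [585.3 -48.5  70. ]
[403.7  94.5] [402  93   4   4  12] [ 634.4 -129.9   75. ] [ 636.5 -131.6   70. ]
[473.6 331.5] [452 312  34  42 414] [ 589.8 -379.5   75. ] [ 590.5 -388.8   70. ]
```

View pics/q8.png

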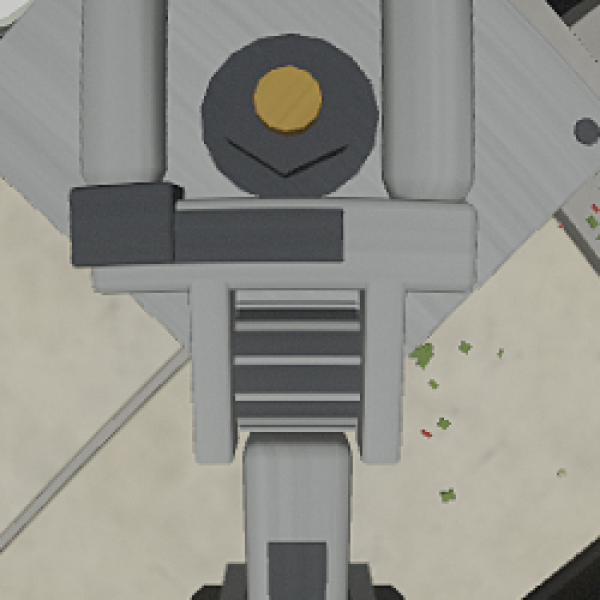

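```bash
python3 - <<'E'
from h import *
s=np.load('pics/w15.npy',allow_pickle=True).item()
q=(511.4-.0,-132.6)
a=np.radians(47.0); ex=np.array([np.cos(a),np.sin(a)]); ey=np.array([-ex[1],ex[0]])
def wf(u,v,z):
    p=hit(s,130+u/2.4,v/2.4,z)[:2]-q; return np.round([p@ex,p@ey],1)
for z in (115,124): print(z,'L',wf(166,150,z),wf(166,60,z),'R',wf(383,150,z),wf(383,60,z),'throat',wf(270,200,z),'worm lr',wf(235,365,131),wf(361,365,131))
print('stud',wf(287,99,75),'flange',wf(290,117,65),wf(202,110,63),wf(379,110,63),'corner V',wf(286,176,65),wf(228,140,65),wf(347,147,65))
E
```

```text
115 L [95.1 23.4] [111.5  23.4] R [ 94.7 -13.9] [111.1 -14. ] throat [85.7  5.4] worm lr [59.7 10.4] [59.7 -9.2]
124 L [94.1 21.7] [109.3  21.8] R [ 93.8 -12.9] [108.9 -12.9] throat [85.4  5. ] worm lr [59.7 10.4] [59.7 -9.2]
stud [110.8   3.1] flange [108.    2.5] [110.5  23.9] [110.4 -19. ] corner V [93.3  3.5] [102.5  17.4] [100.6 -11.2]
```

The view shows the stud at (287,98) inside the mouth (inner faces at columns 166 and 383) and the hex corner pointing along the wrench axis. There is about 3 mm of clearance on each side, so I lower the wrench.

move_arm(
  motion="0.05 -0.05 -1.5 0 0 0;0.05 -0.05 -3 0 0 0;0.05 -0.05 -4 0 0 0;0.05 -0.05 -4.7 0 0 0;0.05 -0.05 -4.7 0 0 0;0.05 -0.05 -4.7 0 0 0",
)

```text
time: 26.23
tool_pos: [511.8, -133.5, 52.0]
tcp_rot: [-90.1, -0.0, -133.0]
ft_force: [0.1, -0.1, -4.1]
finger_gap: 18.0
```

move_arm(
  motion="0 0 -0.5 0 0 0;0 0 -1 0 0 0;0 0 -1.4 0 0 0;0 0 -1.6 0 0 0;0 0 -1.6 0 0 0;0 0 -1.6 0 0 0",
)

```text
time: 26.73
tool_pos: [512.5, -133.3, 36.5]
tcp_rot: [-90.0, 0.0, -133.0]
ft_force: [-0.3, 0.4, -0.3]
finger_gap: 17.9
```

```bash
python3 shot.py w16 wrist; python3 -c "
from h import *
s=np.load('pics/w16.npy',allow_pickle=True).item()
cv2.imwrite('pics/q9.png',cv2.resize(s['image'][0:250,130:380],(600,600),interpolation=3))"
```

```text
26.7833 [ 512.5 -133.2   36.4] [ -90.    0. -133.] [-0.2  0.3 -1.2] 17.8 [-20.   7. 107.   0.  66.  23.]
```

View pics/q9.png

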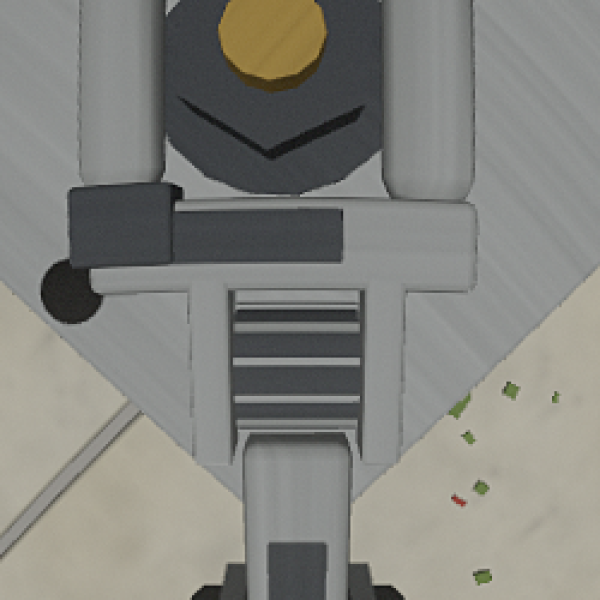

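The nut is inside the mouth, with the stud at (272,35) and the corner at (270,155). I lower the last bit until it touches, then release.

move_arm(
  motion="0 0 -0.1 0 0 0;0 0 -0.2 0 0 0;0 0 -0.2 0 0 0;0 0 -0.2 0 0 0",
)

```text
time: 27.12
tool_pos: [512.6, -133.4, 36.1]
tcp_rot: [-90.0, 0.0, -133.0]
ft_force: [-9.5, 1.9, 16.0]
finger_gap: 17.7
```

move_arm(
  motion="0 0 0 0 0 0;0 0 0 0 0 0;0 0 0 0 0 0;0 0 0 0 0 0;0 0 0 0 0 0",
  fingers=4,
)

```text
time: 27.53
tool_pos: [512.2, -133.2, 34.1]
tcp_rot: [-90.0, -0.0, -133.0]
ft_force: [0.1, 0.4, 0.1]
finger_gap: 39.7
```

```bash
python3 shot.py w17 wrist; python3 -c "
from h import *
a=np.load('pics/w16.npy',allow_pickle=True).item()['image'];b=np.load('pics/w17.npy',allow_pickle=True).item()['image']
cv2.imwrite('pics/x.png',cv2.absdiff(a,b))
for n,i in (('16',a),('17',b)):
    print(n,[ (np.nonzero(np.abs(np.diff(i[r,150:350].astype(int).sum(1)))>60)[0]+150).tolist() for r in (60,100,150)])
    m=cv2.inRange(cv2.cvtColor(i,cv2.COLOR_BGR2HSV),(10,110,60),(26,255,255));ys,xs=np.nonzero(m[:100,180:300]);print(xs.mean()+180,ys.mean())"
```

```text
27.5833 [ 512.2 -133.2   34.1] [ -90.   -0. -133.] [-0.2 -0.4 -0. ] 39.9 [-20.   8. 107.   0.  66.  23.]
16 [[162, 163, 198, 200, 201, 232, 237, 326, 327], [158, 200, 201, 272, 327, 328], [209, 224, 225, 226, 279, 281, 338]]
242.97916666666666 16.489942528735632
17 [[161, 162, 197, 198, 200, 201, 233, 239, 254, 255, 288, 289, 328, 329], [157, 201, 273], [224, 225, 226, 227, 281, 282, 283]]
243.14222222222222 15.311851851851852
```

move_arm(
  motion="0 0 2 0 0 0;0 0 5 0 0 0;0 0 8 0 0 0;0 0 8 0 0 0;0 0 8 0 0 0",
)

```text
time: 28.0
tool_pos: [514.1, -133.9, 116.8]
tcp_rot: [-89.7, 0.1, -133.0]
ft_force: [-1.3, -0.6, -0.6]
finger_gap: 40.1
```

move_arm(
  motion="0 0 0 0 0 0;0 0 0 0 0 0;0 0 0 0 0 0;3.4 3.75 0 0 0 0;3.4 3.75 0 0 0 0;3.4 3.75 -2 0 0 0;3.4 3.75 -3.8 0 0 0;3.4 3.75 -3.8 0 0 0;3.4 3.75 -3.8 0 0 0;3.4 3.75 -3.8 0 0 0",
  fingers=0,
  squeeze=40,
)

```text
time: 28.83
tool_pos: [546.2, -95.8, 76.5]
tcp_rot: [-90.0, -0.0, -133.0]
ft_force: [-0.1, -0.6, 0.2]
finger_gap: -0.1
```

move_arm(
  motion="0 0 -0.2 0 0 0;0 0 -0.4 0 0 0;0 0 -0.4 0 0 0;0 0 -0.4 0 0 0",
)

```text
time: 29.17
tool_pos: [546.4, -95.9, 72.7]
tcp_rot: [-90.0, 0.0, -133.0]
ft_force: [-0.0, 0.5, -0.1]
finger_gap: 0.1
```

move_arm(
  motion="0 0 -0.2 0 0 0;0 0 -0.2 0 0 0;0 0 -0.2 0 0 0",
)

```text
time: 29.42
tool_pos: [546.2, -95.7, 70.2]
tcp_rot: [-90.0, -0.0, -133.0]
ft_force: [0.4, -1.1, 0.9]
finger_gap: -0.1
```

```bash
python3 shot.py w18 wrist; python3 -c "
from h import *
s=np.load('pics/w18.npy',allow_pickle=True).item()
cv2.imwrite('pics/q10.png',cv2.resize(s['image'][0:330,100:410],(564,600),interpolation=3))"
```

```text
29.4667 [546.2 -95.7  70.3] [ -90.   -0. -133.] [ 0.4 -0.4 -0.1] 0.5 [-15.   8. 102.   0.  70.  28.]
```

I have no pictures left, so I continue from forces and pixel measurements.

move_arm(
  motion="0 0 -0.1 0 0 0;0 0 -0.15 0 0 0;0 0 -0.15 0 0 0",
)

```text
time: 29.72
tool_pos: [546.1, -95.7, 68.6]
tcp_rot: [-90.0, -0.0, -133.0]
ft_force: [0.7, -0.0, -0.0]
finger_gap: -0.0
```

move_arm(
  motion="0 0 -0.1 0 0 0;0 0 -0.15 0 0 0;0 0 -0.15 0 0 0",
)

```text
time: 29.97
tool_pos: [546.5, -95.8, 67.9]
tcp_rot: [-90.0, 0.0, -133.0]
ft_force: [-3.6, -0.0, 4.3]
finger_gap: 0.2
```

move_arm(
  motion="0 0 -0.1 0 0 0;0 0 -0.1 0 0 0;0 0 -0.1 0 0 0",
)

```text
time: 30.22
tool_pos: [546.6, -95.8, 67.7]
tcp_rot: [-90.0, 0.0, -133.0]
ft_force: [-6.3, 0.8, 12.9]
finger_gap: 0.4
```

move_arm(
  motion="0.3 0.32 0 0 0 0;0.6 0.64 0 0 0 0;0.9 0.96 0 0 0 0;1.2 1.28 0 0 0 0;1.5 1.6 0 0 0 0;1.5 1.6 0 0 0 0",
)

```text
time: 30.72
tool_pos: [561.8, -79.3, 66.5]
tcp_rot: [-90.0, 0.0, -133.0]
ft_force: [-0.3, 0.0, -0.4]
finger_gap: 0.2
```

move_arm(
  motion="0 0 1 0 0 0;-1.5 -1.6 1.5 0 0 0;-1.5 -1.6 1.5 0 0 0;-1.5 -1.6 1.5 0 0 0;-1.5 -1.6 1.5 0 0 0",
)

```text
time: 31.13
tool_pos: [546.4, -95.8, 81.5]
tcp_rot: [-90.0, 0.0, -133.0]
ft_force: [-0.3, -0.0, -0.7]
finger_gap: 0.3
```

```bash
python3 shot.py w19 wrist; python3 - <<'E'
from h import *
for n in ('w18','w19'):
    i=np.load(f'pics/{n}.npy',allow_pickle=True).item(); 
    s=i; print(n,'nut',proj(s,[586,-49,60]).round(),'worm',proj(s,[552,-88,69]).round())
    im=i['image']
    for r in range(50,160,10):
        d=np.diff(cv2.GaussianBlur(im,(3,3),0)[r,140:380].astype(int).sum(1)); k=np.nonzero(np.abs(d)>45)[0]+140
        print(r,[(int(x),int(d[x-140])) for x in k])
E
```

```text
31.1833 [546.4 -95.6  81.3] [ -90.    0. -133.] [0.3 0.4 0.1] -0.1 [-15.   8. 101.   0.  71.  28.]
w18 nut [249. 133.] worm [253. 232.]
50 [(140, 63), (141, 65), (365, -76), (366, -116), (369, 78), (370, 70)]
60 []
70 []
80 []
90 []
100 [(207, -52), (209, 88), (210, 97), (218, -60), (219, -103), (220, -72), (276, 48), (277, 56), (278, 56), (283, -65), (284, -97), (286, 54), (311, 55)]
110 [(183, -48), (283, 46), (313, 65)]
120 [(283, 50), (312, 72), (313, 54)]
130 [(233, 58), (261, -62), (283, 52), (284, 46), (312, 57)]
140 [(184, -50), (231, 69), (263, -53), (264, -60), (283, 51), (312, 53)]
150 [(210, -48), (236, 56), (237, 51), (258, -56), (283, 48), (311, 47), (312, 55)]
w19 nut [249. 131.] worm [252. 224.]
50 [(140, -98), (141, -108), (143, 46), (145, -80), (147, 86), (148, 90), (149, 56), (358, -78), (359, -110), (360, -47), (366, 58), (367, 81), (368, 58)]
60 [(140, 83), (141, 51)]
70 []
80 []
90 []
100 [(192, -58), (213, -47), (215, 94), (216, 79), (220, -80), (221, -98), (222, -48), (275, 62), (276, 83), (277, 50), (280, -46), (281, -95), (284, 46), (307, 58)]
110 [(281, 52), (308, 65), (309, 60)]
120 [(281, 53), (308, 63)]
130 [(191, -49), (215, -47), (233, 67), (261, -73), (262, -47), (281, 47), (308, 55), (373, -101), (374, -100)]
140 [(215, -49), (233, 65), (261, -63), (280, 50), (281, 53), (308, 61)]
150 [(215, -48), (216, -51), (280, 56), (281, 53), (307, 59)]
```

```bash
cat > jaw.py <<'E'
import sys
from h import *
def jaw(s,rows=range(-6,24,3)):
    im=cv2.GaussianBlur(s['image'],(3,3),0).astype(int).sum(2)
    v0=int(proj(s,[586,-49,60])[1]); L=[];R=[];W=[]
    for r in range(v0-2,v0+24,2):
        d=np.diff(im[r,180:320]); 
        l=np.argmin(d[22:50])+202 ; rr=np.argmax(d[92:112])+272; o=np.argmax(d[118:140])+298
        L.append(l+.5);R.append(rr+.5);W.append(o+.5)
    r=v0+10
    l,rr,o=[np.median(x) for x in (L,R,W)]
    p=[hit(s,x,r,60)[:2] for x in (l,rr,o)]
    print('cols',l,rr,o,'gap',np.linalg.norm(p[0]-p[1]).round(2),'fixed jaw w',np.linalg.norm(p[1]-p[2]).round(2), np.round([np.std(L),np.std(R)],1))
if __name__=='__main__':
    for n in sys.argv[1:]: jaw(np.load(f'pics/{n}.npy',allow_pickle=True).item())
E
python3 jaw.py w18 w19
```

```text
cols 209.5 283.5 312.5 gap 38.42 fixed jaw w 15.22 [1.6 0.5]
cols 215.5 281.5 308.5 gap 36.65 fixed jaw w 15.22 [0.4 0.5]
```

move_arm(
  motion="0 0 -1 0 0 0;0 0 -1.5 0 0 0;0 0 -1.5 0 0 0;0 0 -1.5 0 0 0;0 0 -1.5 0 0 0",
)

```text
time: 31.6
tool_pos: [547.1, -95.6, 67.6]
tcp_rot: [-89.9, 0.0, -133.0]
ft_force: [-6.4, 0.7, 17.4]
finger_gap: 0.2
```

move_arm(
  motion="0.3 0.32 0 0 0 0;0.6 0.64 0 0 0 0;0.9 0.96 0 0 0 0",
)

```text
time: 31.85
tool_pos: [555.9, -86.1, 67.6]
tcp_rot: [-90.0, -0.0, -133.0]
ft_force: [-7.3, 0.6, 18.9]
finger_gap: -0.2
```

move_arm(
  motion="0.3 0.32 0 0 0 0;0.6 0.64 0 0 0 0;0.6 0.64 0 0 0 0",
)

```text
time: 32.1
tool_pos: [561.4, -78.9, 65.5]
tcp_rot: [-90.0, -0.0, -132.9]
ft_force: [0.1, 0.1, -0.7]
finger_gap: 0.3
```

move_arm(
  motion="0 0 1 0 0 0;-1.5 -1.6 1.5 0 0 0;-1.5 -1.6 1.5 0 0 0;-1.5 -1.6 1.5 0 0 0;-1.5 -1.6 1.5 0 0 0",
)

```text
time: 32.52
tool_pos: [546.2, -95.7, 81.2]
tcp_rot: [-90.0, 0.0, -133.0]
ft_force: [-0.3, 0.1, -0.1]
finger_gap: 0.0
```

```bash
python3 shot.py w20 wrist; python3 jaw.py w20
```

```text
32.5667 [546.2 -95.5  81.1] [ -90.    0. -133.] [ 0.3 -0.5  0.1] -0.2 [-15.   8. 101.   0.  71.  28.]
cols 219.5 281.5 308.5 gap 34.46 fixed jaw w 15.16 [0.4 0. ]
```

The jaw closes about 2.2 mm per stroke while the fixed jaw stays put. Two more strokes.

move_arm(
  motion="0 0 -1 0 0 0;0 0 -1.5 0 0 0;0 0 -1.5 0 0 0;0 0 -1.5 0 0 0;0.3 0.32 -1.5 0 0 0;0.6 0.64 -1.5 0 0 0;0.9 0.96 -1.5 0 0 0;1.2 1.28 -1.5 0 0 0;1.5 1.6 -1.5 0 0 0;1.5 1.6 -1.5 0 0 0",
)

```text
time: 33.4
tool_pos: [561.6, -79.0, 65.7]
tcp_rot: [-90.0, 0.0, -132.9]
ft_force: [2.3, 0.9, 3.0]
finger_gap: -0.1
```

move_arm(
  motion="0 0 1 0 0 0;-1.5 -1.6 1.5 0 0 0;-1.5 -1.6 1.5 0 0 0;-1.5 -1.6 1.5 0 0 0;-1.5 -1.6 1.5 0 0 0",
)

```text
time: 33.82
tool_pos: [546.1, -95.7, 81.1]
tcp_rot: [-90.0, 0.0, -133.0]
ft_force: [0.7, -0.4, -0.1]
finger_gap: -0.1
```

```bash
python3 shot.py w21 wrist; python3 jaw.py w21
```

```text
33.8667 [546.2 -95.5  81. ] [ -90.   -0. -133.] [-0.5  0.   0.2] 0.1 [-15.   8. 101.   0.  71.  28.]
cols 219.5 278.5 305.5 gap 32.69 fixed jaw w 15.15 [0.5 0.5]
```

move_arm(
  motion="0 0 -1 0 0 0;0 0 -1.5 0 0 0;0 0 -1.5 0 0 0;0 0 -1.5 0 0 0;0.3 0.32 -1.5 0 0 0;0.6 0.64 -1.5 0 0 0;0.6 0.64 -1.5 0 0 0",
)

```text
time: 34.45
tool_pos: [553.0, -88.8, 67.6]
tcp_rot: [-90.0, 0.0, -132.9]
ft_force: [-7.0, 2.6, 18.0]
finger_gap: 0.0
```

move_arm(
  motion="0.3 0.32 0 0 0 0;0.4 0.43 0 0 0 0;0.4 0.43 0 0 0 0",
)

```text
time: 34.7
tool_pos: [556.5, -84.7, 67.5]
tcp_rot: [-90.0, -0.0, -132.9]
ft_force: [-8.9, 1.8, 21.0]
finger_gap: -0.1
```

move_arm(
  motion="0 0 1 0 0 0;-1 -1.07 1.5 0 0 0;-1 -1.07 1.5 0 0 0;-1 -1.07 1.5 0 0 0;-1 -1.07 1.5 0 0 0",
)

```text
time: 35.12
tool_pos: [546.0, -95.3, 80.4]
tcp_rot: [-90.1, -0.0, -133.0]
ft_force: [-0.1, -0.9, 0.6]
finger_gap: 0.1
```

```bash
python3 shot.py w22 wrist; python3 jaw.py w22
```

```text
35.1667 [546.  -95.3  80.4] [ -90.1   -0.  -133. ] [-0.3  0.1 -0.5] -0.0 [-15.   8. 101.   0.  71.  28.]
cols 220.5 277.5 304.5 gap 31.48 fixed jaw w 15.08 [0.6 0.3]
```

move_arm(
  motion="0 0 -1 0 0 0;0 0 -1.5 0 0 0;0 0 -1.5 0 0 0;0 0 -1.5 0 0 0;0.3 0.32 -1.5 0 0 0;0.6 0.64 -1.5 0 0 0;0.8 0.85 -1.5 0 0 0;1.0 1.07 -1.5 0 0 0;1 1.07 -1.5 0 0 0",
)

```text
time: 35.92
tool_pos: [555.9, -85.3, 67.5]
tcp_rot: [-90.0, -0.1, -133.0]
ft_force: [-12.6, 0.4, 23.6]
finger_gap: 0.2
```

move_arm(
  motion="0 0 1 0 0 0;-1 -1.07 1.5 0 0 0;-1 -1.07 1.5 0 0 0;-1 -1.07 1.5 0 0 0;-1 -1.07 1.5 0 0 0",
)

```text
time: 36.33
tool_pos: [546.0, -95.3, 80.4]
tcp_rot: [-90.1, -0.0, -133.0]
ft_force: [0.0, 0.2, 0.4]
finger_gap: -0.0
```

```bash
python3 shot.py w23 wrist; python3 jaw.py w23
```

```text
36.3833 [546.  -95.3  80.3] [ -90.1   -0.  -133. ] [-0.2  0.4 -0.1] -0.2 [-15.   8. 101.   0.  71.  28.]
cols 220.5 277.5 303.5 gap 31.48 fixed jaw w 14.52 [0.4 0.5]
```

move_arm(
  motion="0 0 -1 0 0 0;0 0 -1.5 0 0 0;0 0 -1.5 0 0 0;0 0 -1.5 0 0 0;0.3 0.32 -1.5 0 0 0;0.6 0.64 -1.5 0 0 0;0.8 0.85 -1.5 0 0 0;1.0 1.07 -1.5 0 0 0;1 1.07 -1.5 0 0 0",
)

```text
time: 37.13
tool_pos: [556.4, -85.9, 67.6]
tcp_rot: [-89.9, -0.1, -133.0]
ft_force: [-9.8, -2.6, 20.3]
finger_gap: 0.4
```

move_arm(
  motion="0 0 1 0 0 0;-1 -1.07 1.5 0 0 0;-1 -1.07 1.5 0 0 0;-1 -1.07 1.5 0 0 0;-1 -1.07 1.5 0 0 0",
)

```text
time: 37.55
tool_pos: [546.1, -95.3, 80.4]
tcp_rot: [-90.1, -0.0, -133.0]
ft_force: [0.3, 0.5, -1.6]
finger_gap: 0.3
```

```bash
python3 shot.py w24 wrist; python3 jaw.py w24
```

```text
37.6 [546.  -95.3  80.4] [ -90.1   -0.  -133. ] [ 0.5 -0.7 -0. ] 0.1 [-15.   8. 101.   0.  71.  28.]
cols 220.5 276.5 303.5 gap 30.92 fixed jaw w 15.08 [0.4 0.6]
```

move_arm(
  motion="0 0 -1 0 0 0;0 0 -1.5 0 0 0;0 0 -1.5 0 0 0;0 0 -1.5 0 0 0;0.3 0.32 -1.5 0 0 0;0.6 0.64 -1.5 0 0 0;0.8 0.85 -1.5 0 0 0;1.0 1.07 -1.5 0 0 0;1 1.07 -1.5 0 0 0",
)

```text
time: 38.35
tool_pos: [556.8, -85.8, 67.5]
tcp_rot: [-89.9, -0.1, -133.0]
ft_force: [-7.4, -2.7, 18.3]
finger_gap: 0.2
```

move_arm(
  motion="0 0 1 0 0 0;-1 -1.07 1.5 0 0 0;-1 -1.07 1.5 0 0 0;-1 -1.07 1.5 0 0 0;-1 -1.07 1.5 0 0 0",
)

```text
time: 38.77
tool_pos: [546.0, -95.3, 80.4]
tcp_rot: [-90.1, -0.0, -133.0]
ft_force: [-0.5, 0.4, 0.2]
finger_gap: 0.0
```

```bash
python3 shot.py w25 wrist; sed -i 's/np.median(x) for x/np.mean(x) for x/' jaw.py; python3 jaw.py w20 w21 w22 w23 w24 w25
python3 - <<'E'
from h import *
# wrench axis angle from right jaw outer edge & worm: fixed-jaw inner edge rows
s=np.load('pics/w25.npy',allow_pickle=True).item(); im=cv2.GaussianBlur(s['image'],(3,3),0).astype(int).sum(2)
for n in ('w20','w25'):
    s=np.load(f'pics/{n}.npy',allow_pickle=True).item(); im=cv2.GaussianBlur(s['image'],(3,3),0).astype(int).sum(2)
    P=np.array([hit(s,np.argmax(np.diff(im[r,295:320]))+295.5,r,60)[:2] for r in range(112,156,2)])
    d=np.linalg.svd(P-np.median(P,0))[2][0]; print(n,'wrench angle',np.degrees(np.arctan2(d[1],d[0]))%180, P[0],P[-1])
    ys,xs=np.nonzero(cv2.inRange(cv2.cvtColor(s['image'],cv2.COLOR_BGR2HSV),(10,110,60),(26,255,255))[80:180,200:300]); print('stud',hit(s,xs.mean()+200,ys.mean()+80,75))
E
```

```text
38.8167 [546.  -95.2  80.4] [ -90.1   -0.  -133. ] [-0.1 -0.6 -0.5] -0.1 [-15.   8. 101.   0.  71.  28.]
cols 219.65384615384616 281.5 308.65384615384613 gap 34.32 fixed jaw w 15.22 [0.4 0. ]
cols 219.65384615384616 278.11538461538464 305.5 gap 32.41 fixed jaw w 15.36 [0.5 0.5]
cols 220.80769230769232 277.5769230769231 304.5 gap 31.27 fixed jaw w 15.08 [0.6 0.3]
cols 220.73076923076923 277.03846153846155 303.11538461538464 gap 31.06 fixed jaw w 14.58 [0.4 0.5]
cols 220.73076923076923 276.88461538461536 303.1923076923077 gap 30.99 fixed jaw w 14.72 [0.4 0.6]
cols 220.73076923076923 276.96153846153845 303.03846153846155 gap 30.99 fixed jaw w 14.58 [0.4 0.6]
w20 wrench angle 47.42940711868519 [617.4 -63.5] [601.  -80.7]
stud [585.4 -48.8  75. ]
w25 wrench angle 45.578579524189536 [615.  -61.1] [598.7 -78.1]
stud [585.4 -48.8  75. ]
```

The gap no longer closes (34.3, 32.4, 31.3, 31.1, 31.0, 31.0) and the wrench has aligned itself with the flats at 45.6°, so the jaw is snug. I grip the handle next.

move_arm(
  motion="0 0 3 0 0 0;-3.75 -3.2 3 0 0 -1.4;-3.75 -3.2 3 0 0 -1.4;-3.75 -3.2 3 0 0 -1.4;-3.75 -3.2 3 0 0 -1.4;-3.75 -3.2 3 0 0 -1.4",
  fingers=4.2,
)

```text
time: 39.32
tool_pos: [509.1, -127.1, 110.9]
tcp_rot: [-90.0, 0.0, -134.4]
ft_force: [0.5, 0.2, -0.1]
finger_gap: 42.3
```

move_arm(
  motion="0 0 -3 0 0 0;0 0 -5 0 0 0;0 0 -7 0 0 0;0 0 -7.7 0 0 0;0 0 -7.7 0 0 0;0 0 -7.7 0 0 0",
)

```text
time: 39.82
tool_pos: [509.0, -127.3, 34.3]
tcp_rot: [-90.0, -0.0, -134.3]
ft_force: [-0.0, -0.1, 1.1]
finger_gap: 42.0
```

move_arm(
  motion="0 0 0 0 0 0;0 0 0 0 0 0;0 0 0 0 0 0;0 0 0 0 0 0;0 0 0 0 0 0;0 0 0 0 0 0",
  fingers=0,
  squeeze=60,
)

```text
time: 40.32
tool_pos: [510.0, -128.0, 36.0]
tcp_rot: [-89.9, 0.1, -134.4]
ft_force: [-2.2, 1.5, 6.3]
finger_gap: 19.0
```

```bash
python3 - <<'E'
import numpy as np
from bench import readout
print(readout.sense()['tool_pos'],readout.sense()['tcp_rot'])
c=np.array([585.4,-48.8]); a0=45.6; p0=c-110*np.array([np.cos(np.radians(a0)),np.sin(np.radians(a0))])
for k in range(0,57,3):
    a=np.radians(a0-k); p=c-110*np.array([np.cos(a),np.sin(a)]); print(k,((p-p0)/10).round(2))
E
```

```text
[ 509.9991785  -127.98213997   36.03818245] [-8.98683414e+01  7.78576667e-02 -1.34372382e+02]
0 [0. 0.]
3 [-0.4   0.41]
6 [-0.78  0.85]
9 [-1.13  1.3 ]
12 [-1.47  1.77]
15 [-1.77  2.26]
18 [-2.05  2.76]
21 [-2.31  3.28]
24 [-2.53  3.81]
27 [-2.73  4.35]
30 [-2.9  4.9]
33 [-3.04  5.46]
36 [-3.15  6.02]
39 [-3.23  6.59]
42 [-3.28  7.17]
45 [-3.3   7.74]
48 [-3.29  8.32]
51 [-3.25  8.89]
54 [-3.19  9.47]
```

move_arm(
  motion="-0.4 0.41 0 0 0 -3;-0.78 0.85 0 0 0 -6;-1.13 1.3 0 0 0 -9;-1.47 1.77 0 0 0 -12;-1.77 2.26 0 0 0 -15;-2.05 2.76 0 0 0 -18;-2.31 3.28 0 0 0 -21;-2.53 3.81 0 0 0 -24;-2.73 4.35 0 0 0 -27;-2.73 4.35 0 0 0 -27",
)

```text
time: 41.15
tool_pos: [482.2, -84.3, 35.9]
tcp_rot: [-89.9, 0.1, -161.6]
ft_force: [-4.2, 0.5, 6.5]
finger_gap: 19.0
```

move_arm(
  motion="-0.17 0.55 0 0 0 -3;-0.31 1.11 0 0 0 -6;-0.42 1.67 0 0 0 -9;-0.5 2.24 0 0 0 -12;-0.55 2.82 0 0 0 -15;-0.57 3.39 0 0 0 -18;-0.57 3.39 0 0 0 -18",
)

```text
time: 41.73
tool_pos: [476.4, -50.3, 35.8]
tcp_rot: [-89.9, 0.1, -179.5]
ft_force: [-4.1, 0.5, 8.1]
finger_gap: 18.6
```

move_arm(
  motion="0.01 0.58 0 0 0 -3;0.05 1.15 0 0 0 -6;0.05 1.15 0 0 0 -6;0.05 1.15 0 0 0 -6",
)

```text
time: 42.07
tool_pos: [476.9, -38.9, 35.8]
tcp_rot: [-90.0, 0.1, 174.6]
ft_force: [-5.7, 0.8, 9.1]
finger_gap: 19.0
```

move_arm(
  motion="0.02 0.2 0 0 0 -1;0.04 0.38 0 0 0 -2;0.05 0.58 0 0 0 -3;0.05 0.58 0 0 0 -3",
)

```text
time: 42.4
tool_pos: [477.8, -33.8, 35.8]
tcp_rot: [-89.9, 0.1, 171.6]
ft_force: [-2.4, -2.4, 6.3]
finger_gap: 18.3
```

```bash
python3 -c "
from bench import readout
q=readout.sense();print(q['tool_pos'],q['tcp_rot'],q['ft_force'],q['wrist_torque'])"
```

```text
[477.80854845 -33.83708714  35.83306981] [-8.99212066e+01  1.42689644e-01  1.71562361e+02] [-2.43542594 -2.396631    6.26857331] [-0.52374208  0.36258778  0.12925933]
```

move_arm(
  motion="0.03 0.2 0 0 0 -1;0.05 0.38 0 0 0 -2;0.05 0.38 0 0 0 -2;0.05 0.38 0 0 0 -2",
)

```text
time: 42.73
tool_pos: [478.6, -30.1, 35.8]
tcp_rot: [-89.9, 0.2, 169.6]
ft_force: [-1.6, -5.0, 6.8]
finger_gap: 18.8
```

move_arm(
  motion="0.03 0.2 0 0 0 -1;0.05 0.38 0 0 0 -2;0.05 0.38 0 0 0 -2;0.05 0.38 0 0 0 -2",
)

```text
time: 43.07
tool_pos: [479.2, -26.4, 35.7]
tcp_rot: [-90.0, 0.2, 167.6]
ft_force: [-0.2, -5.2, 6.1]
finger_gap: 18.8
```

```bash
python3 shot.py w26 wrist
```

```text
43.1167 [479.2 -26.4  35.8] [-90.    0.2 167.6] [-0.6 -5.   5.9] 18.7 [ -9.  -0. 115.  -0.  65.  93.]
```

```bash
python3 - <<'E'
from h import *
for n in ('w17','w26'):
    s=np.load(f'pics/{n}.npy',allow_pickle=True).item(); im=s['image']; g=cv2.cvtColor(im,cv2.COLOR_BGR2GRAY)
    u,v=proj(s,[585.4,-48.8,65]); print(n,'nut px',u.round(1),v.round(1))
    ys,xs=np.nonzero(cv2.inRange(cv2.cvtColor(im,cv2.COLOR_BGR2HSV),(10,110,60),(26,255,255))[:110,180:330]); 
    if len(xs): print('stud',hit(s,xs.mean()+180,ys.mean(),75),len(xs))
    for r in range(10,90,5): print(r,' '.join('%3d'%x for x in g[r,160:345:4]))
E
```

```text
w17 nut px 244.4 15.2
stud [583.4 -50.7  75. ] 1350
10 145 129 134 140 140 138 137 124 106  72  61  60  63  62  62  48 124 122 121 123 120 123 123 120 125 122 123  63  64  61  61  62  62  92 129 132 134 136 143 140 141 127  85 140 141 139 146
15 144 128 136 139 141 138 137 125 108  69  61  64  61  62  64  57 124 124 123 121 126 124 122 124 124 120 124  65  61  61  64  63  63  94 131 132 135 139 144 139 141 128  96 141 140 139 136
20 145 129 136 141 140 139 137 128 105  66  58  64  60  63  64  64 131 123 122 126 120 122 125 121 119 118  41  62  66  65  62  67  64  92 130 132 134 139 141 139 142 130 100 144 141 138 143
25 146 132 135 139 140 138 138 128 106  70  63  64  64  66  62  60  61 108 125 121 121 125 123 116 126  44  64  62  61  61  63  64  64  93 131 133 135 139 145 139 140 133 103 144 141 144 138
30 148 131 135 140 142 141 138 130 108  70  62  62  62  65  63  64  64  64  53  51 121 120  71  47  46  64  63  65  63  63  64  64  64  96 131 135 134 138 143 141 142 132 113 143 143 143 144
35 146 132 135 140 141 140 137 130 111  71  61  60  61  63  64  62  64  62  62  62  54  54  5
[... 4415 characters left out ...]
 64  66  62  64  65  66  64  66  47  32  63  65  63  64  64  67  66  66  99 126 131 138 140 142 143 140 138 154 148 147 146 146
75 144 141 143 143 142  94 129 139 142 141 139 142 133 105 153  60  67  64  59  61  66  65  66  61  65  68  68  63  65  66  67  56 131 101 127 133 139 139 143 145 138 137 144 145 146 145 148
80 141 144 144 145 146 150 122 132 140 140 139 140 134  75 146 147 143  54  64  58  64  65  64  65  64  66  61  66  63  58 155 147 155  99 124 130 137 141 142 144 137 140 149 144 145 147 145
85 144 143 144 144  58  68  67  65  65  65  67  66  68  66  66  38 143 143 147 125  94  59  54  59  63  52 126 154 147 144 146 145 145  61 117 122 130 135 132 136 125 122 148 145 148 147 146
```

```bash
cat > nut.py <<'E'
import sys
from h import *
def nut(n,zt=60):
    s=np.load(f'pics/{n}.npy',allow_pickle=True).item(); g=cv2.cvtColor(s['image'],cv2.COLOR_BGR2GRAY)
    u,v=proj(s,[585.4,-48.8,65]); u=int(u);v=int(v)
    top=max(v+20,0)
    m=(g<46); ys,xs=np.nonzero(m[top:v+56,u-40:u+40]); xs+=u-40; ys+=top
    P=np.array([hit(s,x,y,65)[:2] for x,y in zip(xs,ys)])
    ap=xs[np.argmax(ys)]; out=[]
    for k in (xs<ap-3,xs>ap+3):
        Q=P[k]; Q=Q[np.linalg.norm(Q-[585.4,-48.8],axis=1)<19]
        l=cv2.fitLine(Q.astype(np.float32),cv2.DIST_HUBER,0,.01,.01).ravel(); out.append((round(np.degrees(np.arctan2(l[1],l[0]))%180,1),len(Q)))
    im=cv2.GaussianBlur(s['image'],(3,3),0).astype(int).sum(2); r=v+35; d=np.diff(im[r])
    k=[(int(i),int(d[i])) for i in range(u-90,u+100) if abs(d[i])>40]
    print(n,'apex',hit(s,ap,ys.max(),65),'lines',out,'row',r,k,[ (hit(s,i+.5,r,zt)[:2]).tolist() for i,_ in k])
for n in sys.argv[1:]: nut(n)
E
python3 nut.py w17 w26
```

```text
w17 apex [562.7 -55.2  65. ] lines [(np.float32(92.3), 6), (np.float32(150.4), 305)] row 50 [(291, 43), (327, -41), (329, 66), (330, 45)] [[589.9, -70.1], [600.8, -79.2], [601.5, -79.7], [601.8, -79.9]]
w26 apex [567.4 -33.4  65. ] lines [(np.float32(28.8), 3), (np.float32(88.5), 230)] row 58 [(178, -69), (325, -42), (327, 57), (328, 43)] [[579.8, -18.2], [567.4, -74.8], [567.3, -75.6], [567.2, -76.0]]
```

```bash
python3 - <<'E'
from h import *
for n,ap,rows in (('w17',241,(44,66)),('w26',257,(48,74))):
    s=np.load(f'pics/{n}.npy',allow_pickle=True).item(); g=cv2.cvtColor(s['image'],cv2.COLOR_BGR2GRAY)
    for a,b in ((ap-32,ap-4),(ap+4,ap+34)):
        Q=np.array([hit(s,x,rows[0]+np.argmin(g[rows[0]:rows[1],x]),65)[:2] for x in range(a,b) if g[rows[0]:rows[1],x].min()<45])
        l=cv2.fitLine(Q.astype(np.float32),cv2.DIST_HUBER,0,.01,.01).ravel()
        nrm=np.array([-l[1],l[0]]); print(n,len(Q),'ang',round(float(np.degrees(np.arctan2(l[1],l[0]))%180),1),'dist',((Q.mean(0)-[585.4,-48.8])@nrm).round(1))
    im=cv2.GaussianBlur(s['image'],(3,3),0).astype(int).sum(2)
    for r in (35,45,55,65):
        d=np.diff(im[r]); l=190+np.argmin(d[190:235]); rr=270+np.argmax(d[270:305]); o=315+np.argmax(d[315:335])
        p=[hit(s,x+.5,r,59)[:2] for x in (l,rr,o)]; print(r,l,rr,o,np.linalg.norm(p[0]-p[1]).round(1),np.linalg.norm(p[1]-p[2]).round(1))
E
```

```text
w17 28 ang 103.5 dist -16.0
w17 30 ang 164.1 dist -16.3
35 192 290 329 38.1 15.5
45 209 281 329 27.7 19.0
55 192 291 329 38.3 15.1
65 206 284 329 30.1 17.8
w26 28 ang 52.1 dist 15.8
w26 29 ang 114.9 dist -16.0
35 212 293 327 31.7 13.7
45 213 292 327 30.9 14.2
55 218 290 328 28.2 15.4
65 214 290 327 29.8 15.0
```

The nut's marked edges turned by about 50 ± 1.5° (stop at 51.6°), and it took over twice the turning torque without yielding, so it is on its stop. I ease back to loosen the wrench and lift it off.

move_arm(
  motion="-0.06 -0.45 0 0 0 2.5;-0.1 -0.9 0 0 0 5;-0.1 -0.9 0 0 0 5;-0.1 -0.9 0 0 0 5",
  squeeze=110,
)

```text
time: 43.45
tool_pos: [477.8, -35.3, 35.7]
tcp_rot: [-90.0, 0.1, 172.6]
ft_force: [-2.5, -4.1, 7.7]
finger_gap: 17.6
```

```bash
python3 shot.py w27 wrist; python3 - <<'E'
from h import *
for n,ap,rows in (('w27',255,(44,74)),):
    s=np.load(f'pics/{n}.npy',allow_pickle=True).item(); g=cv2.cvtColor(s['image'],cv2.COLOR_BGR2GRAY)
    print(rows[0]+np.argmin(g[rows[0]:rows[1],225:292],0), g[rows[0]:rows[1],225:292].min(0))
    best=None
    mid=225+np.argmax(np.where(g[rows[0]:rows[1],225:292].min(0)<45,rows[0]+np.argmin(g[rows[0]:rows[1],225:292],0),0)); print('apex col',mid)
    for a,b in ((mid-32,mid-4),(mid+4,mid+30)):
        Q=np.array([hit(s,x,rows[0]+np.argmin(g[rows[0]:rows[1],x]),65)[:2] for x in range(a,b) if g[rows[0]:rows[1],x].min()<45])
        l=cv2.fitLine(Q.astype(np.float32),cv2.DIST_HUBER,0,.01,.01).ravel(); print(len(Q),round(float(np.degrees(np.arctan2(l[1],l[0]))%180),1))
E
```

```text
43.5 [477.8 -35.3  35.7] [-9.000e+01  1.000e-01  1.726e+02] [-3.  -4.4  7.8] 17.8 [-10.  -0. 115.  -0.  65.  87.]
[56 55 56 56 58 57 58 60 60 59 60 60 60 61 62 64 63 63 64 66 65 67 67 67
 67 68 68 68 70 70 69 70 69 69 67 67 66 66 65 64 63 64 64 61 61 60 60 60
 60 58 58 57 57 57 55 55 55 53 54 52 53 53 50 50 50 49 48] [25 19 26 26 17 23 28 22 26 22 20 22 23 25 25 26 26 25 29 23 25 20 25 27
 24 23 30 26 28 29 27 26 23 27 25 25 23 24 28 26 24 29 21 23 26 23 23 25
 23 29 21 20 25 23 23 25 21 24 20 26 25 27 26 23 24 27 35]
apex col 253
28 53.3
26 115.5
```

move_arm(
  motion="0 0 0 0 0 0;0 0 0 0 0 0;0 0 0 0 0 0;0 0 0 0 0 0",
  fingers=3.5,
)

```text
time: 43.83
tool_pos: [476.6, -34.2, 34.2]
tcp_rot: [-90.0, -0.0, 172.6]
ft_force: [0.1, -0.6, 0.3]
finger_gap: 35.1
```

```bash
python3 shot.py w28 wrist; python3 - <<'E'
from h import *
a=np.load('pics/w27.npy',allow_pickle=True).item(); s=np.load('pics/w28.npy',allow_pickle=True).item()
for q in (a,s):
    im=cv2.GaussianBlur(q['image'],(3,3),0).astype(int).sum(2)
    # handle edges, rows 180..280
    C=[]
    for r in range(190,225,5):
        d=np.diff(im[r,210:300]); l=210+np.argmax(d[:45]); rr=255+np.argmin(d[45:]); C.append((hit(q,l+.5,r,59)[:2]+hit(q,rr+.5,r,59)[:2])/2); print(r,l,rr,C[-1])
    print('nut px',proj(q,[585.4,-48.8,75]))
    C=[]
    for r in range(20,80,6):
        d=np.diff(im[r]); o=305+np.argmax(d[305:345]); C.append(hit(q,o+.5,r,59)[:2])
    C=np.array(C); l=cv2.fitLine(C.astype(np.float32),cv2.DIST_HUBER,0,.01,.01).ravel(); print('wrench ang from outer jaw',np.degrees(np.arctan2(l[1],l[0])))
E
```

```text
43.8833 [476.6 -34.3  34.1] [-90.   -0.  172.6] [-0.8 -0.5 -0.2] 35.3 [-10.  -0. 115.   0.  65.  87.]
190 228 278 [518.85 -40.65]
195 227 279 [516.6  -40.35]
200 232 274 [514.35 -40.1 ]
205 232 274 [512.1 -39.8]
210 232 274 [509.75 -39.5 ]
215 233 274 [507.45 -39.45]
220 233 273 [505.1 -38.9]
nut px [252.40147694  16.48733259]
wrench ang from outer jaw -7.2834716
190 229 281 [518.15 -40.5 ]
195 229 282 [516.  -40.4]
200 234 276 [513.8  -39.95]
205 234 276 [511.55 -39.7 ]
210 234 276 [509.25 -39.4 ]
215 234 276 [506.95 -39.1 ]
220 235 275 [504.6 -38.8]
nut px [255.08053242  11.93037595]
wrench ang from outer jaw -7.257602
```

move_arm(
  motion="0 0 0 0 0 0;0 0 0 0 0 0;0 0 0 0 0 0;0 0 0 0 0 0;0 0 0 0 0 0;0 0 0 0 0 0",
  fingers=0,
  squeeze=110,
)

```text
time: 44.38
tool_pos: [476.6, -34.4, 34.3]
tcp_rot: [-90.0, -0.0, 172.6]
ft_force: [-2.8, 1.0, 3.4]
finger_gap: 18.1
```

move_arm(
  motion="0 0 0.3 0 0 0;0 0 0.6 0 0 0;0 0 1 0 0 0;0 0 1 0 0 0",
)

```text
time: 44.72
tool_pos: [476.5, -34.5, 44.6]
tcp_rot: [-90.0, -0.0, 172.6]
ft_force: [-2.0, -1.5, -3.9]
finger_gap: 17.8
```

```bash
python3 shot.py w29 wrist
```

```text
44.7667 [476.5 -34.5  44.4] [-90.   -0.  172.6] [-1.4 -1.  -3.3] 18.2 [-10.  -1. 115.  -0.  66.  87.]
```

move_arm(
  motion="0 0 1 0 0 0;0 0 2.5 0 0 0;0 0 4.5 0 0 0;0 0 6.5 0 0 0;0 0 6.5 0 0 0;0 0 6.5 0 0 0;0 0 6.5 0 0 0",
)

```text
time: 45.35
tool_pos: [476.6, -34.3, 109.0]
tcp_rot: [-90.0, 0.0, 172.6]
ft_force: [-0.8, 0.5, -2.6]
finger_gap: 18.2
```

```bash
python3 shot.py w30 wrist; python3 - <<'E'
from h import *
# compare worm/handle/jaw rows between w14 (held, known) and w30
for n in ('w14','w15','w30'):
    s=np.load(f'pics/{n}.npy',allow_pickle=True).item(); im=cv2.GaussianBlur(s['image'],(3,3),0).astype(int).sum(2)
    out=[]
    for c in (250,254,258):
        d=np.diff(im[70:215,c]); k=[(int(i)+70,int(d[i])) for i in range(len(d)) if abs(d[i])>45]; out.append(k)
    print(n,out[1])
    for r in (140,150,200,210): 
        d=np.diff(im[r,180:330]); print('  row',r,[(int(i)+180,int(d[i])) for i in range(len(d)) if abs(d[i])>50])
s=np.load('pics/w30.npy',allow_pickle=True).item()
print('table', proj(s,[585.4,-48.8,75]))
m=cv2.inRange(cv2.cvtColor(s['image'],cv2.COLOR_BGR2HSV),(10,110,60),(26,255,255));ys,xs=np.nonzero(m[:150,200:320]);print('stud',xs.mean()+200,ys.mean(),len(xs))
E
```

```text
45.4 [476.1 -34.2 108.3] [-9.000e+01 -1.000e-01  1.726e+02] [ 0.2 -0.2 -2.7] 18.2 [-10.  -6. 112.   0.  74.  87.]
w14 [(81, 75), (82, 104), (83, 63), (85, -78), (86, -102), (108, 113), (109, 87), (119, -99), (120, -92), (122, 82), (123, 126), (127, -99), (128, -114), (132, 68), (133, 95), (134, 58), (136, -72), (137, -87), (147, 100), (148, 102), (150, -80), (151, -123), (152, -46), (162, 63), (163, 108), (164, 62), (165, -63), (166, -134), (167, -52), (172, 46), (173, 91), (174, 56), (177, 61), (179, -128), (180, -60), (184, 53)]
  row 140 [(195, -106), (196, -153), (197, -67), (208, 73), (209, 117), (210, 53), (224, -84), (225, -89), (281, 93), (282, 90), (297, -114), (298, -86), (310, 154), (311, 135)]
  row 150 [(196, -167), (197, -137), (208, 74), (209, 93), (224, -69), (225, -68), (227, 94), (279, -104), (281, 82), (282, 75), (296, -57), (297, -100), (298, -74), (309, 92), (310, 207), (311, 83)]
  row 200 [(200, -68), (201, -150), (202, -121), (230, 53), (231, 105), (232, 73), (274, -78), (275, -113), (305, 138), (306, 143), (307, 53)]
  row 210 [(201, -100), (202, -173), (203,
[... 880 characters left out ...]
131, -92), (135, 100), (136, 74), (139, -89), (140, -63), (149, 97), (150, 98), (152, -73), (153, -118), (154, -46), (165, 84), (166, 97), (168, -86), (169, -104), (176, 68), (177, 67), (179, -71), (180, -59), (181, 73), (182, 47), (183, -91), (184, -72), (188, 47)]
  row 140 [(224, -68), (225, -87), (282, 86), (283, 90)]
  row 150 [(224, -61), (225, -89), (227, 51), (282, 82), (283, 77), (298, -80), (299, -74), (301, 100), (302, 83)]
  row 200 [(230, -93), (276, 75), (277, 80), (303, -77), (305, 78), (306, 86)]
  row 210 [(230, -93), (231, -54), (276, 105), (277, 57), (303, -51), (304, -71), (306, 88), (307, 72)]
table [254.35610258  46.05955353]
stud 254.6383363471971 47.52802893309222 553
```

move_arm(
  motion="-0.2 -3 0 0 0 1;-0.4 -6 0 0 0 2;-0.7 -9.5 0 0 0 3;-1 -13 0 0 0 4;-1.2 -17 0 0 0 5;-1.4 -20.5 0 0 0 6;-1.6 -23 0 0 0 6.5;-1.72 -24.5 0 0 0 6.5;-1.72 -24.5 0 0 0 6.5;-1.72 -24.5 0 0 0 6.5",
)

```text
time: 46.23
tool_pos: [458.8, -279.2, 108.0]
tcp_rot: [-90.1, -0.1, 179.0]
ft_force: [0.0, 0.2, -2.9]
finger_gap: 18.3
```

move_arm(
  motion="0 0 -3 0 0 0;0 0 -5 0 0 0;0 0 -6.5 0 0 0;0 0 -7 0 0 0;0 0 -7 0 0 0;0 0 -7 0 0 0",
)

```text
time: 46.73
tool_pos: [459.9, -278.6, 39.5]
tcp_rot: [-90.0, -0.0, 179.2]
ft_force: [0.0, 0.1, -2.3]
finger_gap: 18.2
```

```bash
python3 shot.py w31 wrist; python3 - <<'E'
from h import *
for n,b in (('w13',0),('w14',0),('w31',0)):
    s=np.load(f'pics/{n}.npy',allow_pickle=True).item(); im=s['image']; g=cv2.cvtColor(im,cv2.COLOR_BGR2GRAY)
    # rest plate side edges (dark->light counter) at several world x, along y, plane z=6
    for X in (425,440,470,485):
        e=[]
        Y=np.arange(-345,-215,.5); v=np.array([g[tuple(np.clip(np.round(proj(s,[X,y,6])[::-1]).astype(int),0,[383,511]))] for y in Y]).astype(int)
        dark=v<95; print(n,X,Y[dark][[0,-1]] if dark.any() else None, end=' | ')
    print()
E
```

```text
46.7833 [ 460.4 -279.2   40.3] [-9.000e+01  1.000e-01  1.792e+02] [ 0.9 -0.7 -2.1] 18.0 [-37.   8. 105.   0.  66.  54.]
w13 425 [-323.5 -236. ] | w13 440 [-323.  -235.5] | w13 470 [-323.5 -235.5] | w13 485 [-323.5 -236.5] | 
w14 425 [-323.5 -235. ] | w14 440 [-324. -235.] | w14 470 [-324.  -235.5] | w14 485 [-324.5 -236. ] | 
w31 425 [-323. -236.] | w31 440 [-323.5 -235. ] | w31 470 [-323.5 -236. ] | w31 485 [-324. -236.] |
```

move_arm(
  motion="0 0 -0.8 0 0 0;0 0 -1.4 0 0 0;0 0 -1.8 0 0 0;0 0 -1.9 0 0 0;0 0 -1.9 0 0 0;0 0 -1.9 0 0 0",
)

```text
time: 47.28
tool_pos: [459.5, -279.5, 20.2]
tcp_rot: [-90.0, -0.0, 179.1]
ft_force: [0.0, -0.2, -2.4]
finger_gap: 18.0
```

move_arm(
  motion="0 0 -0.1 0 0 0;0 0 -0.1 0 0 0;0 0 -0.1 0 0 0",
)

```text
time: 47.53
tool_pos: [459.7, -279.7, 19.8]
tcp_rot: [-90.0, 0.0, 179.1]
ft_force: [-2.4, 2.1, 4.7]
finger_gap: 18.2
```

Touchdown. I release, raise the arm and check.

move_arm(
  motion="0 0 0 0 0 0;0 0 0 0 0 0;0 0 0 0 0 0;0 0 0 0 0 0;0 0 0 0 0 0",
  fingers=5,
)

```text
time: 47.95
tool_pos: [459.7, -279.5, 19.3]
tcp_rot: [-90.0, 0.0, 179.1]
ft_force: [0.2, 0.1, 0.8]
finger_gap: 50.4
```

move_arm(
  motion="0 0 3 0 0 0;0 0 6 0 0 0;0 0 10 0 0 0;0 0 14 0 0 0;0 0 18 0 0 0;-0.12 0 20 0 0 0;-0.12 0 20 0 0 0;-0.12 0 20 0 0 0;-0.12 0 20 0 0 0",
)

```text
time: 48.7
tool_pos: [458.0, -279.2, 218.2]
tcp_rot: [-90.0, -0.1, 179.1]
ft_force: [-0.1, 0.2, -1.5]
finger_gap: 49.7
```

```bash
python3 shot.py w32 wrist; python3 shot.py s32 scene; python3 - <<'E'
from h import *
L=lambda n:np.load(f'pics/{n}.npy',allow_pickle=True).item()
for n in ('w13','w32'):
    s=L(n); g=cv2.GaussianBlur(cv2.cvtColor(s['image'],cv2.COLOR_BGR2GRAY),(3,3),0).astype(int)
    def prof(pts,z): return np.array([cv2.getRectSubPix(g.astype(np.float32),(1,1),tuple(map(float,proj(s,[x,y,z]))))[0,0] for x,y in pts])
    for X in (430,455,480):
        Y=np.arange(-300,-259,.25); d=np.diff(prof([(X,y) for y in Y],44)); print(n,X,'handle edges',Y[np.argmax(d)],Y[np.argmin(d)],end=' | ')
    X=np.arange(375,600,.5); d=np.diff(prof([(x,-279.5) for x in X],44)); k=[float(X[i]) for i in range(1,len(d)-1) if abs(d[i])>12 and abs(d[i])>=abs(d[i-1]) and abs(d[i])>abs(d[i+1])]; print('\n  along axis',k)
a,b=L('scene0'),L('s32')
# shaker and jar: compare scene patches to start
for nm,(x0,x1,y0,y1) in {'shaker':(272,292,152,172),'jar':(112,142,240,278),'rest':(298,358,168,196)}.items():
    print(nm,'mean abs diff',np.abs(a['image'][y0:y1,x0:x1].astype(int)-b['image'][y0:y1,x0:x1]).mean().round(1))
for c,st in blobs(b,(0,0,0),(180,80,70),30):
    if 200<c[0]<300 and 150<c[1]<230: print('dark',c,st)
w=L('w32'); print('knob exp down', (proj(b,[521,88,115])).round(1))
E
```

```text
48.75 [ 457.6 -278.9  217.4] [-9.010e+01 -1.000e-01  1.791e+02] [ 0.4  0.6 -0.4] 49.8 [-37.  -2.  96.   0.  86.  54.]
48.8 [ 457.5 -278.8  217.1] [-90.1  -0.2 179.1] [ 0.7  0.3 -0.3] 50.1 [-37.  -2.  96.   0.  86.  54.]
w13 430 handle edges -273.25 -284.25 | w13 455 handle edges -288.75 -270.5 | w13 480 handle edges -288.75 -271.0 | 
  along axis [381.0, 387.5, 484.0, 502.5, 509.0, 511.0, 517.5, 523.0, 525.0, 527.0, 530.5, 534.5, 543.0, 546.5, 589.0]
w32 430 handle edges -288.5 -270.0 | w32 455 handle edges -288.75 -270.25 | w32 480 handle edges -288.75 -271.0 | 
  along axis [380.0, 386.5, 483.5, 502.0, 508.5, 511.5, 513.5, 518.0, 520.0, 522.0, 529.5, 534.0, 542.5, 544.5, 588.5]
shaker mean abs diff 6.2
jar mean abs diff 4.3
rest mean abs diff 6.8
dark [268.8 187. ] [265 185   9   5  36]
dark [258.5 193.1] [255 189   8   9  53]
knob exp down [258.3 193.2]
```

The wrench lies within 1 mm of where it was, and the plunger is still down. One clean look straight down on the nut will confirm its angle.

move_arm(
  motion="12.7 23 0 0 0 0;12.7 23 0 0 0 0;12.7 23 0 0 0 0;12.7 23 0 0 0 0;12.7 23 0 0 0 0;12.7 23 0 0 0 0;12.7 23 0 0 0 0;12.7 23 0 0 0 0;12.7 23 0 0 0 0",
)

```text
time: 49.55
tool_pos: [584.7, -48.9, 217.5]
tcp_rot: [-90.0, -0.2, 179.2]
ft_force: [-0.4, -0.7, -0.3]
finger_gap: 49.9
```

```bash
python3 shot.py w33 wrist; python3 - <<'E'
from h import *
s=np.load('pics/w33.npy',allow_pickle=True).item(); im=s['image']; g=cv2.GaussianBlur(cv2.cvtColor(im,cv2.COLOR_BGR2GRAY),(3,3),0).astype(np.float32)
S=lambda x,y,z: cv2.getRectSubPix(g,(1,1),tuple(map(float,proj(s,[x,y,z]))))[0,0]
m=cv2.inRange(cv2.cvtColor(im,cv2.COLOR_BGR2HSV),(10,110,60),(26,255,255)); u,v=proj(s,[585.4,-48.8,75]).astype(int)
ys,xs=np.nonzero(m[v-30:v+30,u-30:u+30]); c=hit(s,xs.mean()+u-30,ys.mean()+v-30,74); print('stud',c,len(xs))
c=hit(s,xs.mean()+u-30,ys.mean()+v-30,75)
# radial darkest/edge profile of nut top (z=65): within 13..20 mm
for t in range(0,360,10):
    a=np.radians(t); R=np.arange(12,24,.5); p=[S(c[0]+r*np.cos(a),c[1]+r*np.sin(a),65) for r in R]
    d=np.diff(p); i=np.argmax(np.abs(d)); print(t,R[i],int(d[i]),'min',R[np.argmin(p)],int(min(p)),end='; ')
print()
# deck front edge & right edge at z=45
def edge(P,D):
    t=np.arange(-8,8,.25); p=[S(*(np.array(P)+D*k),45) for k in t]; d=np.diff(p); return np.array(P)+D*t[np.argmax(np.abs(d))]
F=np.array([edge((518+0.061*(-(y-0)),y),np.array([1.,.06])) for y in range(-105,-5,5)])
Rr=np.array([edge((x,-120+.061*(x-583)),np.array([-.06,1.])) for x in range(535,640,5)])
for n,Q in (('front',F),('right',Rr)):
    l=cv2.fitLine(Q.astype(np.float32),cv2.DIST_HUBER,0,.01,.01).ravel(); print(n,np.degrees(np.arctan2(l[1],l[0])),Q[:3].round(1).tolist(),Q[-2:].round(1).tolist())
E
```

```text
49.6 [584.5 -49.9 217.9] [-9.000e+01 -1.000e-01  1.791e+02] [ 1.3 -0.1  0.2] 50.1 [-10.   6.  88.  -0.  86.  81.]
stud [585.5 -49.2  74. ] 182
0 19.5 7 min 18.0 44; 10 18.5 6 min 17.0 45; 20 17.5 7 min 16.5 44; 30 18.0 7 min 16.5 45; 40 18.5 6 min 17.0 45; 50 15.5 -5 min 17.0 53; 60 23.0 10 min 14.0 73; 70 23.0 16 min 18.0 73; 80 22.0 15 min 20.5 72; 90 21.5 19 min 13.0 72; 100 21.0 17 min 18.5 72; 110 20.0 16 min 17.5 71; 120 19.5 15 min 17.5 72; 130 18.5 15 min 16.5 72; 140 18.0 16 min 16.0 71; 150 18.0 14 min 15.5 71; 160 17.5 14 min 15.5 72; 170 17.5 15 min 15.0 73; 180 17.0 15 min 14.0 72; 190 17.5 15 min 13.0 72; 200 17.5 16 min 12.5 72; 210 17.5 15 min 15.5 72; 220 18.0 16 min 16.5 72; 230 18.5 16 min 16.5 71; 240 19.5 15 min 17.0 72; 250 20.0 18 min 18.0 72; 260 20.5 16 min 19.0 71; 270 22.0 15 min 19.5 73; 280 22.5 17 min 20.0 73; 290 23.0 17 min 21.5 73; 300 23.0 14 min 16.5 56; 310 18.0 6 min 16.5 47; 320 17.5 6 min 16.0 48; 330 17.5 6 min 16.0 47; 340 15.0 -6 min 16.5 47; 350 15.5 -5 min 18.0 49; 
front -87.69136 [[523.2, -105.1], [523.4, -100.0], [522.0, -95.1]] [[519.4, -15.0], [517.1, -10.1]]
right 2.1770775 [[534.6, -115.4], [539.9, -120.9], [544.9, -120.6]] [[630.0, -117.4], [635.0, -116.6]]
```

```bash
python3 -c "
from bench import r
print(r.hand_in())"
```

```text
the job is handed in; nothing more can be done
None
```

The dosing unit is recharged and the job is handed in at about 50 s of the 210 s allowed; `r.hand_in()` gives no verdict, so what follows is from my own checks.

- **Cartridges:** I found three white cartridges and no fourth. All three were seen standing upright in the bay before the guard moved; two could still be seen there afterwards.
- **Guard:** I pulled the plunger up and slid the guard over the bay. In the last scene picture the knob sits at row 193.1, against 193.2 expected for fully down. It was also locked when pushed back.
- **Wrench on the nut:** I rolled the worm until the mouth stopped closing. The measured gap went 34.3, 32.4, 31.3, 31.06, 30.99, 30.99 mm, which includes about 1 mm of measuring bias. The wrench had lined itself up with the flats.
- **Turning:** Its final angle is about −5 to −5.6° in the world frame. The stop is expected at −4.6 or −5.9°, depending on which of my two measurements of the unit's yaw is used. It no longer followed the wrench when pushed with over twice its turning torque.
- **Wrench on its rest:** It lies within about 1 mm of where it lay before. No bump was felt near the jars. I only compared them with the start by picture difference, which was small but does not prove they stand.

**Less certain:**
- The start-to-end change in the nut's visible edges came out at 49–51°, slightly under the nominal 51.6°.
- I overdrove the handle about 6° past the stop, which probably pressed the jaw slightly open at the end of the turn.
- After 16 pictures the viewer showed no more, so the checks after the wrench was set on the nut are from pixel measurements and forces only.

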